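Fit the flat grating plate into the grater stand

TASK

Get the grater ready: the flat steel grating plate lies on the low black shelf, too thin to pick up there, so slide it out until most of its grip tab hangs past the shelf's front edge, take it by the tab and lay it fully home in the sloping bed of the grater stand, tab towards the lower end. Then swing the hinged clamp right down onto the plate. Do not let the plate fall on the counter, and leave the jar, the canister, the mug and the bowl standing where they are.

Things in the scene. Friction and masses are not known exactly. Their poses are not given: they have to be found in the camera images.
- plate: Flat perforated steel plate, 160 g, 2.5 mm thick: body 115 mm long (x) by 84 mm wide (y), plus a grip tab 60 mm long, 46 mm wide, going on from the middle of the body's -x end; 175 mm in all. Origin: centre of the underside of the 115 x 84 body, z up out of its face; centre of mass 19 mm from it towards the tab. Starts flat on the shelf, all behind the front edge, tab roughly towards that edge.
- tab_end (a point): On the plate: the middle of the tab's free end, on the underside (plate x = -117.5 mm). Axes as plate.
- riser_edge (a point): Middle of the front edge of the fixed low black shelf, on its top face, 110 mm above the counter. x points back from the edge over the shelf, y along the edge, z up. Board 240 mm deep, 360 wide, 18 thick; legs 20 mm square, 20 mm behind the edge near its ends. The board is smooth: the plate slides easily on it. Space in front of the edge is free.
- seat (a point): Floor centre of the fixed grater stand's sloping bed (slope 0.42 rad), 140 mm above the counter. x up the slope, y across, z normal to it. Plate home = plate on this frame. Bed floor 119 x 88 mm, open in the middle; walls and two stops at the lower end, 12 mm high, lean out 30 deg as lead-in. The tab passes the 60 mm gap between the stops and sticks out, with free air under and beside it.
- clamp (a joint): Hinged steel clamp of the grater stand, rad: 0 = shut on the plate; grows as it swings up and back about the pin at the bed's upper end (1.57 = square to the bed, 2.2 = stop). Starts at 1.6 to 1.9, stays where it is left (hinge friction 0.16 N m, 1.5 N at the bar). Weight 1.2 N.
- clamp_hinge (a point): Middle of the clamp's hinge pin, in the seat frame 78 mm up the slope and 14 mm above the floor. Axes turn with the clamp: -x points from the pin to the bar, y along the pin.
- clamp_bar (a point): Middle of the clamp's cross bar, 108 mm from the pin (and 4 mm to +z): bar 120 mm long (y), 12 mm (x) by 10 mm (z), on two arms 7 mm wide at y = +-56.5 mm; open between arms, bar and pin. On its -z side a rubber pad, 60 mm long (y), 12 wide, reaches 16 mm from this point and presses on the plate when shut. z: outer face, up from the bed when shut. Axes as clamp_hinge.
- jar: Amber glass jar with a wooden cap, 68 mm diameter, 135 mm high, standing on one side of the shelf. Origin: centre of its underside. Leave alone.
- canister: Steel canister with a paper band, 66 mm diameter, 100 mm high, standing on the other side of the shelf. Origin: centre of its underside. Leave alone.
- mug: White mug, 72 mm diameter, 85 mm high, handle on its +y side, on the counter at one side, nearer the robot than shelf and grater. Origin: centre of its underside. Leave alone.
- bowl: Small white bowl, 84 mm diameter, 45 mm high, on the counter at the other side. Origin: centre of its underside. Leave alone.
There are look-alikes about, which are no part of the job. Of the things shaped like the part that bears seat, the white one is meant.

How it is judged:
By the outcome, as a careful person would: the job done as asked, in the order asked, and still so for the second after the job is handed in, with the robot touching nothing.
It also fails if it takes over 72 s, if anything falls off the work surface, if the arm or the gripper's body presses on something with over 40 N, if the wrist force passes 120 N, or if a joint passes its speed limit or range.

ROBOT

A 6-joint arm with a two-finger parallel gripper is mounted at the origin on the work surface. World frame = base frame: x ahead of the robot, y to its left, z up, the work surface at z = 0. Lengths are in m, angles in rad, forces in N, time in s.
With the tool pointing down it reaches from about 0.275 to 0.725 m from the base axis. Payload 5.6 kg.
Tool frame: the origin (TCP) lies on the mounting face of the last link; the fingertips stand 173 mm ahead of it and the grasp point (between the pads) lies 155 mm ahead of it; z points along the fingers, y is the direction in which the jaws open and shut (so a half turn about z gives the same grasp; the last joint's range is limited). The gripper opens to 85 mm and grips with 20 to 120 N. Pads are 22 mm wide; open, the fingers measure 114 mm over their backs; the gripper's body (76 mm by 85 mm) begins 54 mm behind the grasp point. The pads swing forward as they close: fully open they stand 13 mm farther back than shut.
Start: joints at [1.625, 0.255, 0.108, 0, -1.424, -0.285], TCP at [0.126, 0.535, 0.405] pointing down, gripper open.
Joint ranges: [-2.95, 2.95], [-1.21, 1.97], [-1.09, 1.5], [-2.87, 1.71], [-2.94, -0.07], [-3.05, 3.05]. Speed limits (rad/s): [2.57, 2.57, 3.14, 3.14, 3.14, 3.14].

INTERFACE

Orientations are given as a rotation vector (axis times angle).
In Python, from station import telemetry, viewer, job gives the robot as it stands.
- The arm moves only by the tool send_rows, never from a script. Its argument "targets" is a list of rows, each a list of 5 numbers: the shift along the tool's x, y, z in cm, then the turn about the tool's z in rad, then the opening, from 0 (shut) to 1 (fully open). A call has 1 to 12 rows; each row shifts and turns the commanded pose from where the row before left it, along the tool's axes as they then stand; what a row does not reach is not made up. A row lasts 1/12 s, in which the tool goes at most 41.7 mm and 7.16 degrees, less where a joint would pass 70% of its speed; a pose out of reach is approached as far as the arm can. A call is refused whole if a number of a shift passes 4.17 or a number of a turn 0.125, either way. A call with a gripper value outside its range is refused whole. The fingers move at their own pace and stop on an object; the grip force is fixed at half the most. Time passes only in rows, so rows that do not move let the fingers close. It gives the time, the measured TCP pose, the force and the opening at its end, in the units of the state.
- telemetry.observe(): the state, without advancing time (a new reading comes with each control period).
- viewer.capture(name): name is "scene" or "top"; returns a dict with "frame" (384x512x3 uint8, red, green, blue), "depth" (384x512 float32, m along the optical axis (not along the pixel's ray), 0 where there is no reading), "fx", "fy", "cx", "cy" (pixels), "D" ([k1, k2, p1, p2, k3] as OpenCV has them; the pictures are not rectified), "pose" (4x4, takes a point from camera to world coordinates). Camera axes: x right, y down, z forward; pixel columns grow to the right and rows downward; lengths in m; the calibration is good to about 2 mm. A picture is of the moment at which its call begins.
- job.close_job(): hands the job in, once; it reports no verdict.
The state is a dict: "time": time; "joint_positions": joint angles; "joint_vel": joint speeds; "tau": joint torques, N m; "ee_pos": TCP position; "eef_rot": TCP orientation; "contact_force": force on the tool from outside, world axes, zero at the start; "moment": the same for the moment, N m; "grip_width": finger opening in m.
Only numpy, scipy, OpenCV 4.12 (cv2) and the standard library are available. Lean on these libraries where they do the work, as an engineer would, in place of code of your own. Each camera call takes 0.05 s, during which the arm holds its last target.

## Working session

There is one attempt and no reset: what is moved stays moved. The work goes in short steps, Python scripts to look and compute and a tool call to move; the robot and the scene stay as the last step left them, time stands still between calls to the robot, and variables do not carry over. Pictures are saved under pics/ and viewed, and the job is handed in when it is done.

Besides the shell and the picture viewer there is one more tool, called after "Emit:" as name(argument=value, ...) on one line, values as JSON. send_rows: Moves the arm, as the interface text tells. Its arguments: {"type":"object","properties":{"targets":{"type":"array"}},"required":["targets"]}

```bash
ls; mkdir -p pics
python3 - <<'E'
from station import telemetry, viewer
import cv2,numpy as np
print(telemetry.observe())
for n in("scene","top"):
    c=viewer.capture(n); np.savez(f"{n}0.npz",**c)
    cv2.imwrite(f"pics/{n}0.png",cv2.resize(c["frame"][:,:,::-1],(800,600)))
    print(n,c["fx"],c["fy"],c["cx"],c["cy"],c["D"],c["pose"])
E
```

```text
pics
{'time': 0.0, 'joint_positions': array([ 1.62461409e+00,  2.55760019e-01,  1.06997696e-01, -4.71663810e-04,
       -1.42387880e+00, -2.84583373e-01]), 'joint_vel': array([-0.00148524, -0.00068135, -0.00094976,  0.00065576,  0.00042903,
        0.00056652]), 'tau': array([ 1.63544942e-04, -3.86630952e+01,  2.37943769e+01,  5.36507383e+00,
       -6.06039714e-03,  6.76067671e-06]), 'ee_pos': array([0.12570037, 0.5352781 , 0.40378636]), 'eef_rot': array([ 3.11880657e+00, -3.61571951e-01, -2.34226676e-04]), 'contact_force': array([-0.29841768, -0.24192282,  1.20794947]), 'moment': array([ 0.01347162, -0.02921861, -0.04056047]), 'grip_width': 0.08520515223634115}
scene 440.9494458246053 440.9494458246053 247.60973161168903 193.46276080124815 [-0.14944812  0.          0.          0.          0.        ] [[ 0.40684611  0.69185368 -0.59650208  1.20529099]
 [ 0.91347269 -0.30338869  0.27115116 -0.28537328]
 [ 0.00662495 -0.65520516 -0.75542194  1.02778779]
 [ 0.          0.          0.          1.        ]]
top 415.4684958914163 415.4684958914163 249.741243859581 190.84824405050352 [-0.11405811  0.          0.          0.          0.        ] [[-0.13946962 -0.96913017  0.20330996  0.25472941]
 [-0.99022522  0.13680848 -0.02715614  0.06132369]
 [-0.00149669 -0.20511011 -0.97873776  1.27397439]
 [ 0.          0.          0.          1.        ]]
```

View pics/scene0.png

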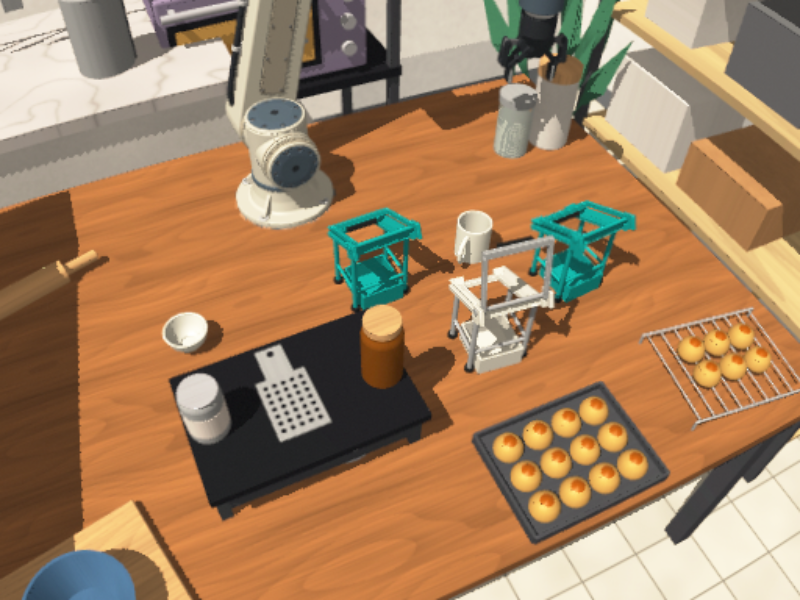

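View pics/top0.png

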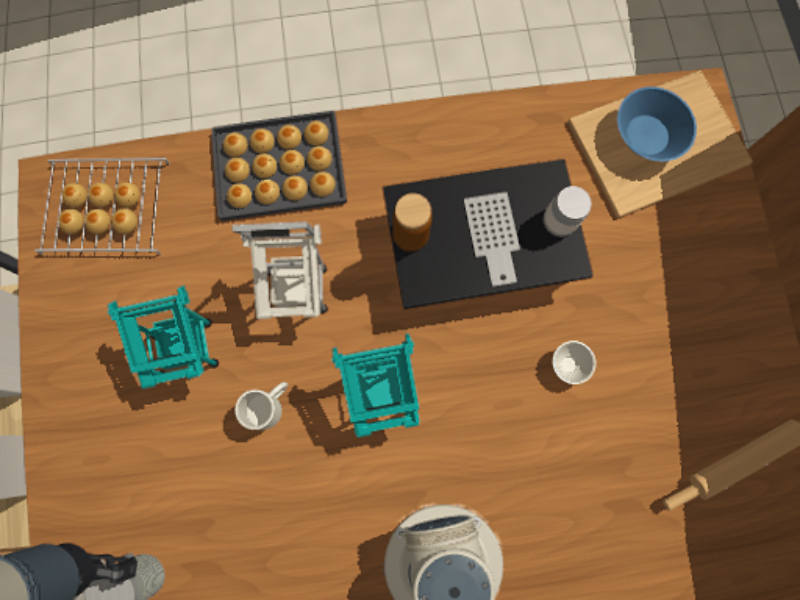

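The "scene" view shows the black shelf (centre about 300,410) with the plate, its tab towards the robot. The canister is at 205,410, the jar at 382,345, and the white stand, clamp up, at 500,300. In the "top" view the white stand is at 288,270, the plate at 490,235 and the mug at 258,408, with teal look-alikes beside it. Next I'll measure.

```bash
cat > h.py <<'E'
import numpy as np,cv2
def K(c): return np.array([[c["fx"],0,c["cx"]],[0,c["fy"],c["cy"]],[0,0,1]],float)
def rays(c,px):
    u=cv2.undistortPoints(np.asarray(px,float).reshape(-1,1,2),K(c),np.asarray(c["D"],float)).reshape(-1,2)
    return np.c_[u,np.ones(len(u))]
def onz(c,px,z):
    r=rays(c,px)@c["pose"][:3,:3].T; o=c["pose"][:3,3]
    return o+r*((z-o[2])/r[:,2])[:,None]
def cloud(c):
    h,w=c["depth"].shape; v,u=np.mgrid[:h,:w]
    r=rays(c,np.c_[u.ravel(),v.ravel()])*np.asarray(c["depth"],float).reshape(-1,1)
    return (r@c["pose"][:3,:3].T+c["pose"][:3,3]).reshape(h,w,3)
def proj(c,P):
    P=np.asarray(P,float).reshape(-1,3); T=np.linalg.inv(c["pose"])
    return cv2.projectPoints(P@T[:3,:3].T+T[:3,3],np.zeros(3),np.zeros(3),K(c),np.asarray(c["D"],float))[0].reshape(-1,2)
def load(n): return dict(np.load(n))
E
python3 - <<'E'
from h import *
for n in("top","scene"):
    c=load(f"{n}0.npz"); P=cloud(c); hsv=cv2.cvtColor(c["frame"],cv2.COLOR_RGB2HSV)
    # board top: dark & z~.11
    z=P[...,2]
    m=((np.abs(z-.110)<.012)&(P[...,0]>.35)&(P[...,1]<.2)).astype(np.uint8)
    m=cv2.morphologyEx(m,cv2.MORPH_OPEN,np.ones((3,3)))
    k,l,s,_=cv2.connectedComponentsWithStats(m); i=1+np.argmax(s[1:,4]); m=(l==i).astype(np.uint8)
    ct=max(cv2.findContours(m,0,2)[0],key=cv2.contourArea)
    hull=cv2.convexHull(ct); 
    print(n,"board area",s[i],"z med",np.median(z[m>0]))
    q=cv2.approxPolyDP(hull,6,True).reshape(-1,2); print(q.tolist()); print(onz(c,q,.110).round(4))
    r=cv2.minAreaRect((onz(c,hull.reshape(-1,2),.11)[:,:2]*1000).astype(np.float32)); print("rect mm",r)
    # plate: bright in board hull
    hm=np.zeros_like(m); cv2.fillConvexPoly(hm,hull,1)
    pm=((hm>0)&(hsv[...,2]>110)&(hsv[...,1]<60)&(np.abs(z-.112)<.015)).astype(np.uint8)
    k,l,s,_=cv2.connectedComponentsWithStats(pm); print([(t.tolist()) for t in s[1:] if t[4]>100])
    i=1+np.argmax(s[1:,4]); pm=(l==i).astype(np.uint8)
    ct=max(cv2.findContours(pm,0,cv2.CHAIN_APPROX_NONE)[0],key=cv2.contourArea)
    w=onz(c,ct.reshape(-1,2),.1125)
    print("plate rect",cv2.minAreaRect((w[:,:2]*1000).astype(np.float32)))
    q=cv2.approxPolyDP(ct,3,True).reshape(-1,2); print(q.tolist()); print(onz(c,q,.1125)[:,:2].round(4).tolist())
E
```

```text
top board area [ 245  102  135   95 8205] z med 0.11042243641152893
[[361, 102], [379, 177], [258, 196], [246, 119]]
[[ 0.7225 -0.3443  0.11  ]
 [ 0.4847 -0.3498  0.11  ]
 [ 0.4783  0.0078  0.11  ]
 [ 0.7148  0.0096  0.11  ]]
rect mm ((600.8939819335938, -168.23257446289062), (242.06912231445312, 361.5321044921875), 1.5387572050094604)
[[297, 123, 36, 60, 1287]]
plate rect ((582.1489868164062, -179.6385498046875), (177.0384979248047, 85.35944366455078), 1.8234647512435913)
[[324, 123], [297, 127], [304, 163], [311, 164], [315, 182], [330, 180], [326, 161], [332, 157]]
[[0.6695, -0.2186], [0.6679, -0.1366], [0.5558, -0.1384], [0.55, -0.1581], [0.4955, -0.1604], [0.4953, -0.2045], [0.5529, -0.2032], [0.5624, -0.2229]]
scene board area [  109   199   167   125 10009] z med 0.1096692029217422
[[232, 199], [275, 267], [135, 323], [109, 242]]
[[ 0.4817 -0.003   0.11  ]
 [ 0.7222  0.0089  0.11  ]
 [ 0.7295 -0.3422  0.11  ]
 [ 0.4883 -0.3461  0.11  ]]
rect mm ((605.0874633789062, -167.8232879638672), (247.32449340820312, 358.08941650390625), 1.1924341917037964)
[[163, 220, 49, 63, 1571]]
plate rect ((582.1821899414062, -179.1353302001953), (176.90321350097656, 84.77337646484375), 1.8524088859558105)
[[178, 220], [163, 228], [170, 242], [164, 248], [180, 282], [211, 268], [195, 236], [188, 237]]
[[0.4934, -0.1612], [0.5027, -0.2052], [0.5519, -0.2018], [0.5633, -0.2212], [0.6709, -0.2152], [0.664, -0.1341], [0.5596, -0.1375], [0.5554, -0.1549]]
```

Run:
```python
from h import *
for n in("top","scene"):
    c=load(f"{n}0.npz")
    x,y,w,h=(140,125,80,100) if n=="top" else (275,140,100,110)
    I=cv2.resize(c["frame"][y:y+h,x:x+w,::-1],None,fx=5.5,fy=5.5,interpolation=cv2.INTER_CUBIC); cv2.imwrite(f"pics/st_{n}.png",I); print(I.shape)
```

```text
(550, 440, 3)
(605, 550, 3)
```

View pics/st_top.png

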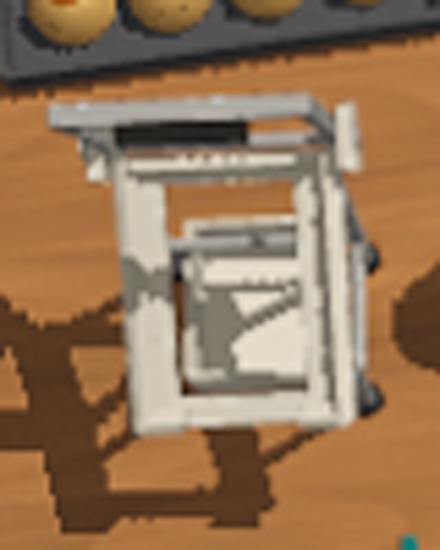

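View pics/st_scene.png

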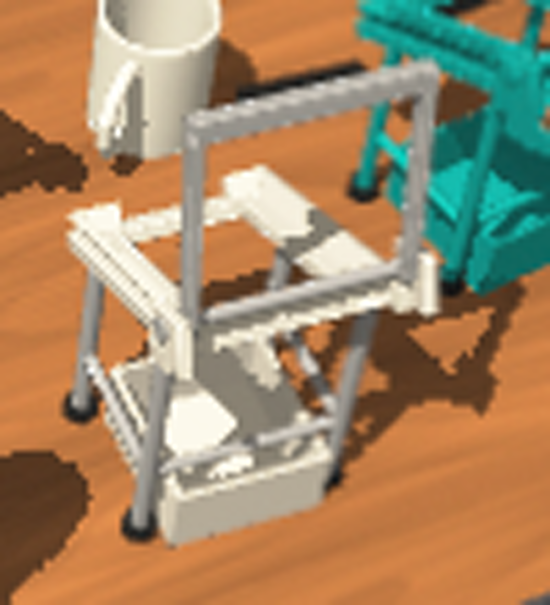

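Run:
```python
from h import *
pts=[]
for n in("top","scene"):
    c=load(f"{n}0.npz"); P=cloud(c); hsv=cv2.cvtColor(c["frame"],cv2.COLOR_RGB2HSV)
    x,y,w,h=(140,125,80,100) if n=="top" else (275,140,100,110)
    S=np.zeros(P.shape[:2],bool); S[y:y+h,x:x+w]=1
    m=S&(hsv[...,1]<70)&(P[...,2]>.07)&(P[...,0]>.4)
    Q=P[m]; print(n,len(Q),Q.min(0).round(3),Q.max(0).round(3)); 
    Q=Q[(Q[:,1]>.08)&(Q[:,1]<.32)]
    pts.append((Q,hsv[m][(P[m][:,1]>.08)&(P[m][:,1]<.32)]))
rng=np.random.default_rng(0)
for Q,_ in pts:
    B=Q[Q[:,2]<.2]; best=(0,)
    for _ in range(3000):
        a=B[rng.choice(len(B),3,False)]; nrm=np.cross(a[1]-a[0],a[2]-a[0]); L=np.linalg.norm(nrm)
        if L<1e-4: continue
        nrm/=L; nrm*=np.sign(nrm[2])
        if abs(np.arccos(nrm[2])-.42)>.06: continue
        d=(B-a[0])@nrm; k=(abs(d)<.0025).sum()
        if k>best[0]: best=(k,nrm,a[0])
    k,nrm,a=best; I=B[abs((B-a)@nrm)<.003]; cen=I.mean(0); nrm=np.linalg.svd(I-cen)[2][2]; nrm*=np.sign(nrm[2])
    print(k,"n",nrm.round(3),"tilt",np.arccos(nrm[2]).round(3),"upslope yaw deg",np.degrees(np.arctan2(-nrm[1],-nrm[0])).round(2),cen.round(4))
    d=(B-cen)@nrm; print(np.histogram(d,bins=np.arange(-.06,.06,.004)))
    np.savez(f"pl{len(Q)}.npz",I=I,n=nrm,cen=cen,Q=Q)
```

```text
top 1557 [0.412 0.137 0.072] [0.63  0.275 0.302]
scene 1741 [ 0.407 -0.285  0.07 ] [1.205 0.501 1.028]
430 n [-0.408  0.025  0.913] tilt 0.421 upslope yaw deg -3.51 [0.5473 0.2147 0.1363]
(array([  2,   0,   2,   2,   1,   3,   4,   1,   1,   0,   3,   1,   5,
        33, 271, 296, 194, 212,  91,  47,  33,   9,   1,   0,   0,   0,
         0,   0,   0]), array([-6.00000000e-02, -5.60000000e-02, -5.20000000e-02, -4.80000000e-02,
       -4.40000000e-02, -4.00000000e-02, -3.60000000e-02, -3.20000000e-02,
       -2.80000000e-02, -2.40000000e-02, -2.00000000e-02, -1.60000000e-02,
       -1.20000000e-02, -8.00000000e-03, -4.00000000e-03,  5.55111512e-17,
        4.00000000e-03,  8.00000000e-03,  1.20000000e-02,  1.60000000e-02,
        2.00000000e-02,  2.40000000e-02,  2.80000000e-02,  3.20000000e-02,
        3.60000000e-02,  4.00000000e-02,  4.40000000e-02,  4.80000000e-02,
        5.20000000e-02,  5.60000000e-02]))
346 n [-0.406  0.039  0.913] tilt 0.42 upslope yaw deg -5.49 [0.5633 0.2117 0.1429]
(array([  6,   7,  10,  14,  15,  12,  14,  10,  11,   6,   6,   2,  14,
       106, 223, 226,  98, 121,  80,  87,  39,   9,   0,   0,   0,   0,
         0,   0,   0]), array([-6.00000000e-02, -5.60000000e-02, -5.20000000e-02, -4.80000000e-02,
       -4.40000000e-02, -4.00000000e-02, -3.60000000e-02, -3.20000000e-02,
       -2.80000000e-02, -2.40000000e-02, -2.00000000e-02, -1.60000000e-02,
       -1.20000000e-02, -8.00000000e-03, -4.00000000e-03,  5.55111512e-17,
        4.00000000e-03,  8.00000000e-03,  1.20000000e-02,  1.60000000e-02,
        2.00000000e-02,  2.40000000e-02,  2.80000000e-02,  3.20000000e-02,
        3.60000000e-02,  4.00000000e-02,  4.40000000e-02,  4.80000000e-02,
        5.20000000e-02,  5.60000000e-02]))
```

```bash
ls pl*
cat >> h.py <<'E'
def frame(yaw,o,t=.42):
    cy,sy=np.cos(yaw),np.sin(yaw); h=np.array([cy,sy,0]); z=np.array([0,0,1.])
    X=np.cos(t)*h+np.sin(t)*z; Y=np.array([-sy,cy,0]); return np.c_[X,Y,np.cross(X,Y)],np.asarray(o,float)
E
python3 - <<'E'
from h import *
import glob
# zero-z point on plane where z=.140 along mid; guess origin
R,o=frame(np.radians(-4.5),[.556,.213,.140])
W=np.full((2,480,400,3),40,np.uint8)
for k,(n,col) in enumerate((("top",0),("scene",1))):
    c=load(f"{n}0.npz"); P=cloud(c).reshape(-1,3); f=c["frame"].reshape(-1,3)
    S=(P-o)@R; s=(abs(S[:,0])<.12)&(abs(S[:,1])<.09)&(S[:,2]>-.01)&(S[:,2]<.03)
    for p in S[s]:
        u=int(200+p[1]*-2000); v=int(240-p[0]*2000)
        hh=np.clip((p[2]+.01)/.04,0,1)*255
        cv2.circle(W[k],(u,v),2,tuple(int(a) for a in cv2.applyColorMap(np.uint8([[hh]]),cv2.COLORMAP_JET)[0,0]),-1)
    for a in range(-100,101,20):
        cv2.putText(W[k],str(a),(0,240-2*a),0,.35,(255,255,255)); cv2.line(W[k],(200-2*a,470),(200-2*a,479),(255,255,255))
cv2.imwrite("pics/map.png",np.hstack(W))
E
```

```text
pl1557.npz
pl1705.npz
```

View pics/map.png

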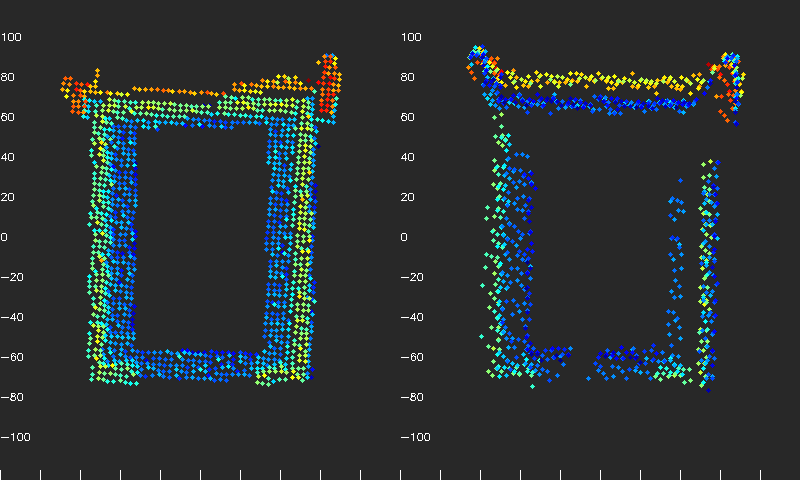

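Run:
```python
from h import *
R,o=frame(np.radians(-4.5),[.556,.213,.140])
for n in("top","scene"):
    c=load(f"{n}0.npz"); P=cloud(c).reshape(-1,3)
    S=(P-o)@R*1000; S=S[(abs(S[:,0])<100)&(abs(S[:,1])<90)&(S[:,2]>-8)&(S[:,2]<25)]
    print(n)
    rows=[]
    for a in range(-50,50,10):
        s=S[(S[:,0]>=a)&(S[:,0]<a+10)]; l=s[s[:,1]>20,1]; r=s[s[:,1]<-20,1]
        if len(l)>2 and len(r)>2: rows.append((a+5,l.min(),l.max(),r.max(),r.min()))
    rows=np.array(rows); print(rows.round(1).tolist())
    for j in(1,2,3,4): print(np.polyfit(rows[:,0],rows[:,j],1).round(3))
    s=S[(abs(S[:,0])<40)]; w=s[s[:,1]>43]; w2=s[s[:,1]<-43]; print("wall mean y",w[:,1].mean(),w2[:,1].mean())
    s=S[(abs(S[:,1])<25)]; a=s[(s[:,0]<0)]; b=s[s[:,0]>0]; print("lower",a[:,0].min(),a[:,0].max(),"upper",b[:,0].min(),b[:,0].max())
    fl=S[(abs(S[:,0])<50)&(abs(S[:,1])<41)&(abs(S[:,1])>34)]; print("floor h",np.median(fl[:,2]),np.median(fl[fl[:,0]<0,2]),np.median(fl[fl[:,0]>0,2]))
    fl=S[(S[:,0]<-57)&(S[:,0]>-62)&(abs(S[:,1])<25)]; print("lower floor h",np.median(fl[:,2]),len(fl))
    # clamp
    T=(P-o)@R*1000; T=T[(T[:,0]>20)&(T[:,0]<140)&(abs(T[:,1])<70)&(T[:,2]>40)&(T[:,2]<160)]
    t=T[T[:,2]>105]; print("bar",len(t),t.min(0).round(0),t.max(0).round(0),np.median(t,0).round(0))
    A=T[(T[:,2]>40)&(T[:,2]<105)]; print("arms", [ (b,A[(abs(A[:,2]-b)<8),0].mean().round(1)) for b in(50,65,80,95)], "y", A[A[:,1]>0,1].mean(),A[A[:,1]<0,1].mean())
```

```text
top
[[-45.0, 33.1, 55.2, -32.3, -55.7], [-35.0, 32.8, 53.4, -33.2, -57.2], [-25.0, 33.7, 55.4, -34.2, -57.1], [-15.0, 32.8, 55.3, -35.2, -55.5], [-5.0, 32.6, 53.8, -33.2, -56.2], [5.0, 32.1, 55.2, -33.3, -57.0], [15.0, 32.2, 54.7, -34.8, -57.6], [25.0, 32.2, 53.3, -35.3, -57.9], [35.0, 32.0, 52.9, -34.4, -56.7], [45.0, 32.6, 54.5, -34.4, -57.6]]
[-1.2000e-02  3.2609e+01]
[-1.2000e-02  5.4356e+01]
[-1.9000e-02 -3.4035e+01]
[-1.5000e-02 -5.6843e+01]
wall mean y 48.37158102014295 -51.14642043452302
lower -70.441809901863 -55.21098113163289 upper 55.41707730552307 78.10980252995624
floor h 0.22480010225549385 0.14968270038641393 0.31783991988984284
lower floor h -0.3631549609347778 25
bar 322 [ 86. -60. 113.] [110.  60. 132.] [101.  -1. 126.]
arms [(50, np.float64(86.7)), (65, np.float64(89.1)), (80, np.float64(91.4)), (95, np.float64(95.3))] y 53.24736794617805 -58.641239195280306
scene
[[-45.0, 36.4, 59.3, -34.3, -57.4], [-35.0, 34.8, 55.3, -34.1, -57.9], [-25.0, 35.2, 58.7, -35.6, -58.6], [-15.0, 34.5, 57.2, -37.1, -57.4], [-5.0, 33.7, 56.8, -35.0, -57.5], [5.0, 34.7, 53.6, -35.7, -59.0], [15.0, 34.2, 56.5, -35.1, -58.6], [25.0, 32.4, 53.4, -36.1, -58.7], [35.0, 34.4, 52.8, -51.5, -59.1]]
[-2.8000e-02  3.4345e+01]
[-0.066 55.622]
[ -0.12  -37.766]
[-1.8000e-02 -5.8326e+01]
wall mean y 49.46119540809417 -54.583509908029285
lower -69.49392902780538 -53.86734796964409 upper 63.01849338561616 83.26121447338754
floor h -0.7738347314445296 -0.477539620740173 -1.1443924564191872
lower floor h -2.330685847237929 20
bar 382 [ 88. -62. 105.] [112.  60. 130.] [106.  -3. 123.]
arms [(50, np.float64(91.6)), (65, np.float64(94.3)), (80, np.float64(97.9)), (95, np.float64(100.9))] y 53.62425177019449 -58.33492822563221
```

```bash
cat >> h.py <<'E'
from scipy.spatial.transform import Rotation as Ro
def st():
    from station import telemetry
    s=telemetry.observe(); R=Ro.from_rotvec(s["eef_rot"]).as_matrix()
    yaw=np.degrees(np.arctan2(R[1,0],R[0,0]))
    return s,R,yaw
def to(x,y,z,yaw=None):
    """delta in tool axes cm (at current yaw, and at target yaw), turn"""
    s,R,w=st(); d=np.array([x,y,z])-s["ee_pos"]
    print("t",round(s["time"],2),"pos",s["ee_pos"].round(4),"yaw",w.round(2),"F",np.round(s["contact_force"],1),"grip",round(s["grip_width"],4))
    print(" delta cm",(R.T@d*100).round(2))
    if yaw is not None:
        a=np.radians(yaw); R2=np.c_[[np.cos(a),np.sin(a),0],[np.sin(a),-np.cos(a),0],[0,0,-1]]
        print(" turn",np.radians(w-yaw).round(3)," delta at target yaw",(R2.T@d*100).round(2))
E
python3 - <<'E'
from h import *
to(.690,-.176,.50,1.6)
c=load("top0.npz"); P=cloud(c)
for nm,(u,v) in dict(jar=(264,129),can=(367,132)).items():
    z=P[v,u,2]; print(nm,P[v-1:v+2,u-1:u+2].reshape(-1,3).mean(0))
E
```

```text
t 0.1 pos [0.1257 0.5353 0.4039] yaw -13.23 F [-0.8 -0.4  0.4] grip 0.085
 delta cm [71.21 56.35 -9.51]
 turn -0.259  delta at target yaw [54.42 72.68 -9.61]
jar [ 0.62717627 -0.02729476  0.24490213]
can [ 0.55581343 -0.26652494  0.32923458]
```

Emit:
send_rows(targets=[[0,0,-3.3,-0.086,0.5],[0,0,-3.3,-0.086,0.5],[0,0,-3.3,-0.086,0.5],[2.2,3,0,0,0.5],[2.2,3,0,0,0.5],[2.2,3,0,0,0.5],[2.2,3,0,0,0.5],[2.2,3,0,0,0.5],[2.2,3,0,0,0.5],[2.2,3,0,0,0.5]])

```text
time: 0.93
ee_pos: [0.286, 0.328, 0.5035]
eef_rot: [3.141, 0.044, -0.001]
contact_force: [1.0, 0.6, 0.3]
grip_width: 0.0425
```

Run:
```python
from h import *
to(.690,-.176,.50,1.6)
```

```text
t 0.93 pos [0.286  0.328  0.5035] yaw 1.59 F [1.  0.6 0.3] grip 0.0425
 delta cm [38.99 51.5   0.35]
 turn -0.0  delta at target yaw [38.98 51.5   0.35]
```

Emit:
send_rows(targets=[[2.4,3.2,0,0,0.5],[2.4,3.2,0,0,0.5],[2.4,3.2,0,0,0.5],[2.4,3.2,0,0,0.5],[2.4,3.2,0,0,0.5],[2.4,3.2,0,0,0.5],[2.4,3.2,0,0,0.5],[2.4,3.2,0,0,0.5],[2.4,3.2,0,0,0.5],[2.4,3.2,0,0,0.5],[2.4,3.2,0,0,0.5],[2.4,3.2,0,0,0.5]])

```text
time: 1.93
ee_pos: [0.5847, -0.0483, 0.5032]
eef_rot: [-3.141, -0.043, 0.001]
contact_force: [1.4, 1.6, 1.1]
grip_width: 0.0427
```

Run:
```python
from h import *
to(.690,-.176,.31,1.6)
c=load("top0.npz"); print(onz(c,[(367,128),(264,129)],.21),onz(c,[(264,129)],.245))
```

```text
t 1.93 pos [ 0.5847 -0.0483  0.5032] yaw 1.55 F [1.4 1.6 1.1] grip 0.0427
 delta cm [10.2  13.06 19.31]
 turn -0.001  delta at target yaw [10.17 13.06 19.32]
[[ 0.60481612 -0.31022345  0.21      ]
 [ 0.63980646 -0.03030054  0.21      ]] [[ 0.62713915 -0.02728652  0.245     ]]
```

Emit:
send_rows(targets=[[2.6,3.2,0,0,0.5],[2.6,3.2,0,0,0.5],[2.6,3.2,0,0,0.5],[2.4,3.4,0,0,0.5],[0,0,3.8,0,0.5],[0,0,3.8,0,0.5],[0,0,3.8,0,0.5],[0,0,3.8,0,0.5],[0,0,3,0,0.5],[0,0,0,0,0.5]])

```text
time: 2.77
ee_pos: [0.6876, -0.1729, 0.3123]
eef_rot: [-3.137, -0.042, 0.024]
contact_force: [-0.5, 1.1, -1.8]
grip_width: 0.0428
```

Run:
```python
from h import *
from station import viewer
to(.690,-.176,.287,1.6)
for n in("scene","top"):
    c=viewer.capture(n); np.savez(f"{n}1.npz",**c)
    x,y,w,h=(90,150,200,190) if n=="scene" else (220,80,190,160)
    cv2.imwrite(f"pics/{n}1.png",cv2.resize(c["frame"][y:y+h,x:x+w,::-1],None,fx=3,fy=3,interpolation=cv2.INTER_CUBIC))
```

```text
t 2.77 pos [ 0.6876 -0.1729  0.3123] yaw 1.52 F [-0.5  1.1 -1.8] grip 0.0428
 delta cm [0.27 0.32 2.53]
 turn -0.001  delta at target yaw [0.23 0.31 2.53]
```

View pics/scene1.png

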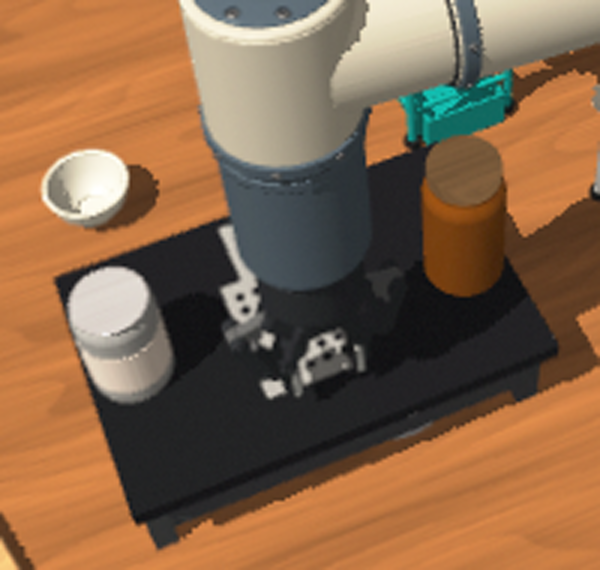

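The fingers (about 300,385 and 360,360 in the crop) are just behind the plate's back edge, and the jar and canister stand clear. I'll lower gently.

Emit:
send_rows(targets=[[0.1,0.3,0.8,0,0.5],[0,0,0.6,0,0.5],[0,0,0.4,0,0.5],[0,0,0.2,0,0.5],[0,0,0,0,0.5]])

```text
time: 3.28
ee_pos: [0.6903, -0.1765, 0.3016]
eef_rot: [-3.141, -0.043, 0.0]
contact_force: [-0.5, 0.2, -0.6]
grip_width: 0.0427
```

Run:
```python
from h import *
to(.690,-.176,.287,1.6)
s,R,_=st(); print(R.round(4), s["joint_positions"].round(3))
print((s["ee_pos"]+R@[0,0,.173]).round(4))
```

```text
t 3.28 pos [ 0.6903 -0.1765  0.3016] yaw 1.56 F [-0.5  0.2 -0.6] grip 0.0427
 delta cm [-0.03 -0.05  1.46]
 turn -0.001  delta at target yaw [-0.03 -0.05  1.46]
[[ 9.996e-01  2.720e-02 -1.000e-04]
 [ 2.720e-02 -9.996e-01  2.000e-04]
 [-1.000e-04 -2.000e-04 -1.000e+00]] [-0.032  0.621  0.417 -0.    -1.367  1.63 ]
[ 0.6903 -0.1764  0.1286]
```

Emit:
send_rows(targets=[[0,0,0.7,0,0.5],[0,0,0.6,0,0.5],[0,0,0.2,0,0.5],[0,0,0.0,0,0.5]])

```text
time: 3.62
ee_pos: [0.6901, -0.1764, 0.2854]
eef_rot: [-3.141, -0.043, 0.003]
contact_force: [0.6, 0.1, -0.1]
grip_width: 0.0425
```

Emit:
send_rows(targets=[[0,0,0.1,0,0.5],[0,0,0.1,0,0.5],[0,0,0.0,0,0.5]])

```text
time: 3.87
ee_pos: [0.6904, -0.1765, 0.2847]
eef_rot: [3.141, 0.043, 0.0]
contact_force: [0.3, 0.4, -0.4]
grip_width: 0.0428
```

Emit:
send_rows(targets=[[0,0,0.15,0,0.5],[0,0,0.15,0,0.5],[0,0,0.0,0,0.5]])

```text
time: 4.12
ee_pos: [0.6904, -0.1765, 0.2818]
eef_rot: [3.141, 0.043, 0.001]
contact_force: [0.5, 0.0, -0.1]
grip_width: 0.0426
```

Emit:
send_rows(targets=[[0,0,0.15,0,0.5],[0,0,0.0,0,0.5],[0,0,0.0,0,0.5]])

```text
time: 4.37
ee_pos: [0.6903, -0.1765, 0.2817]
eef_rot: [3.141, 0.043, 0.002]
contact_force: [-2.6, 0.7, 5.1]
grip_width: 0.0426
```

Emit:
send_rows(targets=[[0,0,-0.1,0,0.5],[-0.5,0,0,0,0.5],[-0.5,0,0,0,0.5],[-0.5,0,0,0,0.5],[-0.5,0,0,0,0.5],[-0.5,0,0,0,0.5],[-0.5,0,0,0,0.5],[-0.5,0,0,0,0.5],[-0.4,0,0,0,0.5],[-0.3,0,0,0,0.5],[0,0,0,0,0.5]])

```text
time: 5.28
ee_pos: [0.6478, -0.1777, 0.2816]
eef_rot: [3.141, 0.043, -0.0]
contact_force: [-0.0, 1.3, 6.3]
grip_width: 0.0424
```

Run:
```python
from h import *
from station import viewer
to(.6185,-.178,.2825,1.6)
for n in("scene","top"):
    c=viewer.capture(n); np.savez(f"{n}2.npz",**c)
    x,y,w,h=(90,150,200,190) if n=="scene" else (220,80,190,160)
    cv2.imwrite(f"pics/{n}2.png",cv2.resize(c["frame"][y:y+h,x:x+w,::-1],None,fx=3,fy=3,interpolation=cv2.INTER_CUBIC))
```

```text
t 5.28 pos [ 0.6478 -0.1777  0.2816] yaw 1.55 F [-0.   1.3  6.3] grip 0.0424
 delta cm [-2.93 -0.05 -0.09]
 turn -0.001  delta at target yaw [-2.93 -0.05 -0.09]
```

View pics/scene2.png

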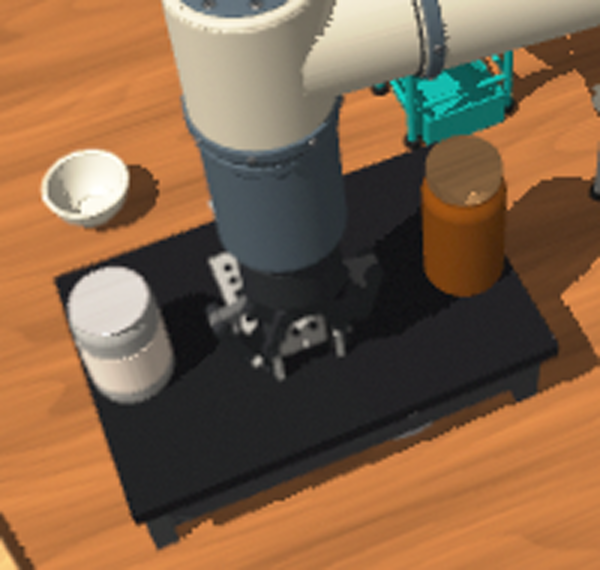

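View pics/top2.png

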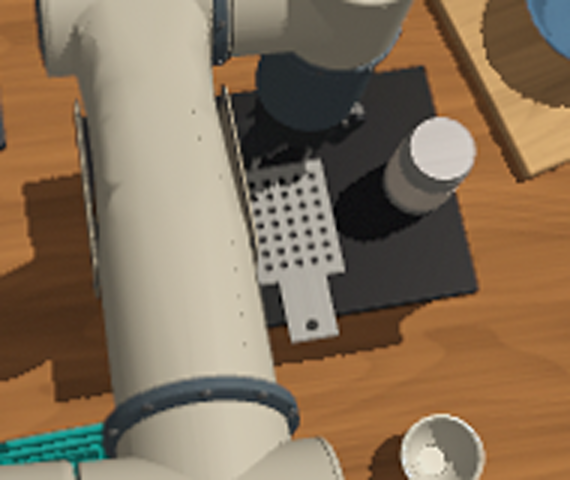

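The top view shows the plate pushed straight: the tab end, at crop (314,340), is past the front edge by about a third of the tab. I'll continue about 29 mm.

Emit:
send_rows(targets=[[-0.4,0,-0.1,0,0.5],[-0.5,0,0,0,0.5],[-0.5,0,0,0,0.5],[-0.5,0,0,0,0.5],[-0.4,0,0,0,0.5],[-0.3,0,0,0,0.5],[-0.2,0,0,0,0.5],[-0.1,0,0,0,0.5],[0,0,0,0,0.5]])

```text
time: 6.13
ee_pos: [0.619, -0.1784, 0.2818]
eef_rot: [-3.141, -0.042, 0.002]
contact_force: [-0.7, -0.8, -0.3]
grip_width: 0.0426
```

Run:
```python
from h import *
from station import viewer
to(.6185,-.178,.2825,1.6)
c=viewer.capture("top"); np.savez("top3.npz",**c)
x,y,w,h=(220,80,190,160)
cv2.imwrite("pics/top3.png",cv2.resize(c["frame"][y:y+h,x:x+w,::-1],None,fx=4,fy=3.7,interpolation=cv2.INTER_CUBIC))
hsv=cv2.cvtColor(c["frame"],cv2.COLOR_RGB2HSV)
pm=((hsv[...,2]>110)&(hsv[...,1]<60)).astype(np.uint8); pm[:,:295]=0;pm[:130]=0;pm[210:]=0;pm[:,345:]=0
k,l,s,_=cv2.connectedComponentsWithStats(pm); i=1+np.argmax(s[1:,4]); print(s[i])
ct=max(cv2.findContours((l==i).astype(np.uint8),0,cv2.CHAIN_APPROX_NONE)[0],key=cv2.contourArea)
q=cv2.approxPolyDP(ct,2,True).reshape(-1,2); print(np.c_[q,onz(c,q,.1125)[:,:2].round(4)])
```

```text
t 6.13 pos [ 0.619  -0.1784  0.2818] yaw 1.55 F [-0.7 -0.8 -0.3] grip 0.0426
 delta cm [-0.05 -0.04 -0.07]
 turn -0.001  delta at target yaw [-0.05 -0.04 -0.07]
[ 295  130   42   80 1906]
[[ 2.950e+02  1.300e+02  6.594e-01 -1.291e-01]
 [ 2.950e+02  2.090e+02  4.260e-01 -9.060e-02]
 [ 3.120e+02  2.090e+02  4.192e-01 -1.385e-01]
 [ 3.080e+02  1.850e+02  4.896e-01 -1.389e-01]
 [ 3.150e+02  1.840e+02  4.897e-01 -1.594e-01]
 [ 3.190e+02  2.030e+02  4.334e-01 -1.612e-01]
 [ 3.340e+02  2.000e+02  4.359e-01 -2.055e-01]
 [ 3.300e+02  1.810e+02  4.924e-01 -2.040e-01]
 [ 3.360e+02  1.790e+02  4.958e-01 -2.224e-01]
 [ 3.280e+02  1.420e+02  6.093e-01 -2.196e-01]
 [ 3.240e+02  1.430e+02  6.079e-01 -2.073e-01]
 [ 3.170e+02  1.550e+02  5.744e-01 -1.803e-01]
 [ 3.130e+02  1.500e+02  5.911e-01 -1.713e-01]
 [ 3.070e+02  1.570e+02  5.725e-01 -1.502e-01]
 [ 3.030e+02  1.460e+02  6.072e-01 -1.442e-01]
 [ 3.090e+02  1.750e+02  5.184e-01 -1.468e-01]
 [ 3.070e+02  1.800e+02  5.046e-01 -1.385e-01]]
```

View pics/top3.png

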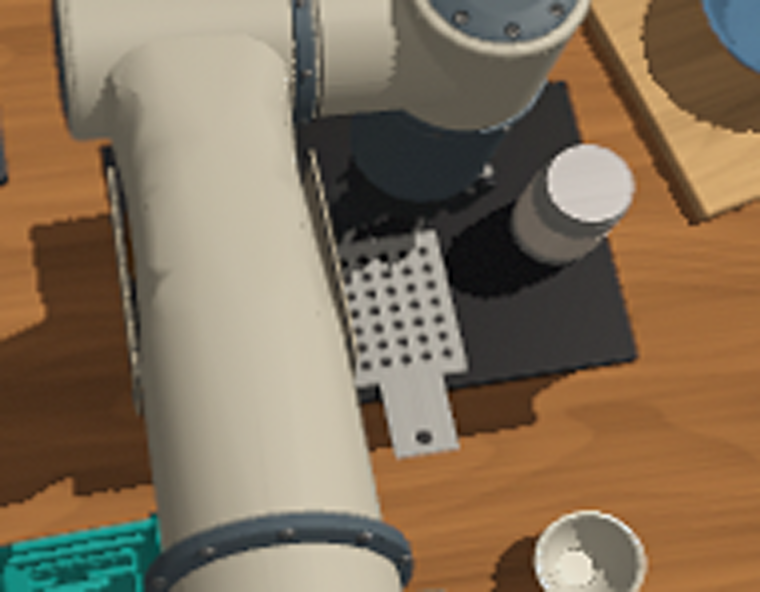

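Emit:
send_rows(targets=[[0.5,0,0,0,0.5],[0,0,-3,0,0.5],[0,0,-3,0,0.6],[-2.7,0,0,0,0.9],[-3,0,0,0,1],[-3,0.1,0,0,1],[-3,0.1,0,0,1],[-3,0,0,0,1],[-2.3,0,0,0,1],[0,0,0,0,1]])

```text
time: 7.02
ee_pos: [0.4513, -0.185, 0.3428]
eef_rot: [-3.141, -0.041, 0.001]
contact_force: [0.1, 0.1, 0.4]
grip_width: 0.0854
```

Run:
```python
from h import *
from station import viewer
to(.453,-.183,.265,1.6)
for n in("scene","top"):
    c=viewer.capture(n); np.savez(f"{n}4.npz",**c)
    x,y,w,h=(90,150,200,190) if n=="scene" else (220,80,190,160)
    cv2.imwrite(f"pics/{n}4.png",cv2.resize(c["frame"][y:y+h,x:x+w,::-1],None,fx=3,fy=3,interpolation=cv2.INTER_CUBIC))
```

```text
t 7.02 pos [ 0.4513 -0.185   0.3428] yaw 1.51 F [0.1 0.1 0.4] grip 0.0854
 delta cm [ 0.18 -0.19  7.78]
 turn -0.002  delta at target yaw [ 0.17 -0.2   7.78]
```

View pics/scene4.png

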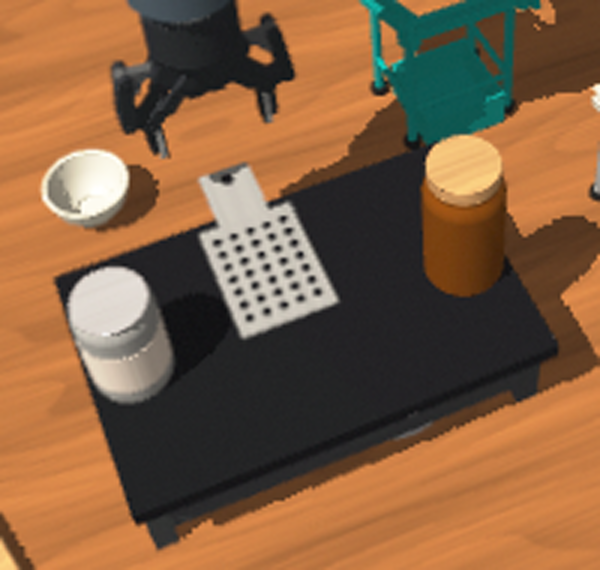

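Scene crop: the plate lies flat, the tab end at (225,172) overhangs the front, and the gripper is open above it. I'll measure the tab exactly.

```bash
cat >> h.py <<'E'
def plate(c,roi,z=.1125,vmin=110):
    hsv=cv2.cvtColor(c["frame"],cv2.COLOR_RGB2HSV); x,y,w,h=roi
    pm=((hsv[...,2]>vmin)&(hsv[...,1]<60)).astype(np.uint8); k=np.zeros_like(pm); k[y:y+h,x:x+w]=1; pm&=k
    n,l,s,_=cv2.connectedComponentsWithStats(pm); i=1+np.argmax(s[1:,4])
    ct=max(cv2.findContours((l==i).astype(np.uint8),0,cv2.CHAIN_APPROX_NONE)[0],key=cv2.contourArea)
    w=onz(c,ct.reshape(-1,2),z)[:,:2]*1000
    return cv2.minAreaRect(w.astype(np.float32)),w
E
python3 - <<'E'
from h import *
c=load("scene4.npz"); r,w=plate(c,(150,200,58,65)); print(r)
a=np.radians(r[2] if r[2]<45 else r[2]-90); u=np.array([np.cos(a),np.sin(a)]); cen=np.array(r[0])
print("yaw",np.degrees(a),"tab_end",cen-87.5*u,"grip pt",cen-70*u,"width/len",r[1])
t=(w-cen)@np.c_[u,[-u[1],u[0]]]; q=t[(t[:,0]<-40)&(t[:,0]>-80)]; print("tab y",q[:,1].min(),q[:,1].max())
E
```

```text
((522.01953125, -180.00323486328125), (174.4935302734375, 85.04179382324219), 1.7889927625656128)
yaw 1.7889927625656128 tab_end [ 434.56218082 -182.73487468] grip pt [ 452.05365091 -182.18854672] width/len (174.4935302734375, 85.04179382324219)
tab y -21.206186150366015 22.87460460149775
```

Emit:
send_rows(targets=[[0.2,-0.3,2,0,1],[0,0,2,0,1],[0,0,2,0,1],[0,0,1.3,0,1],[0,0,0.4,0,1],[0,0,0,0,1]])

```text
time: 7.62
ee_pos: [0.457, -0.1818, 0.264]
eef_rot: [-3.141, -0.043, 0.004]
contact_force: [0.0, 0.1, -0.3]
grip_width: 0.0853
```

Emit:
send_rows(targets=[[0,0,0,0,0.6],[0,0,0,0,0.5],[0,0,0,0,0.4],[0,0,0,0,0.3],[0,0,0,0,0.3],[0,0,0,0,0.3]])

```text
time: 8.12
ee_pos: [0.4569, -0.1819, 0.2662]
eef_rot: [3.141, 0.043, 0.004]
contact_force: [0.1, 0.3, 5.0]
grip_width: 0.0435
```

Run:
```python
from h import *
from station import viewer
to(.453,-.183,.265,1.6)
c=viewer.capture("scene"); np.savez("scene5.npz",**c)
cv2.imwrite("pics/scene5.png",cv2.resize(c["frame"][150:340,90:290,::-1],None,fx=3,fy=3,interpolation=cv2.INTER_CUBIC))
```

```text
t 8.12 pos [ 0.4569 -0.1819  0.2662] yaw 1.58 F [0.1 0.3 5. ] grip 0.0435
 delta cm [-0.39  0.1   0.12]
 turn -0.0  delta at target yaw [-0.39  0.1   0.12]
```

View pics/scene5.png

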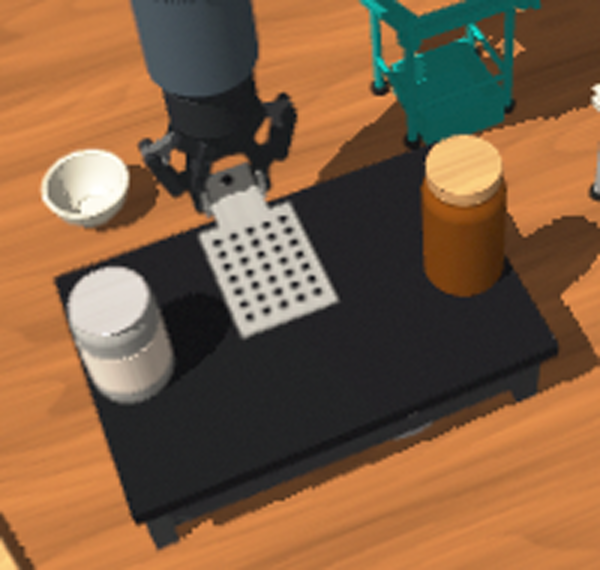

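The jaws have stopped on the tab (43.5 mm reading against 46 mm nominal). I'll lift a little and check for droop.

Emit:
send_rows(targets=[[0,0,-0.4,0,0.3],[0,0,-0.8,0,0.3],[0,0,-1.2,0,0.3],[0,0,-1.2,0,0.3],[0,0,-1.2,0,0.3],[0,0,-0.6,0,0.3],[0,0,0,0,0.3]])

```text
time: 8.75
ee_pos: [0.4566, -0.1819, 0.3205]
eef_rot: [3.141, 0.043, 0.003]
contact_force: [0.2, 0.2, -0.9]
grip_width: 0.0432
```

Run:
```python
from h import *
from station import viewer
to(.453,-.183,.265,1.6)
c=viewer.capture("scene"); np.savez("scene6.npz",**c)
cv2.imwrite("pics/scene6.png",cv2.resize(c["frame"][150:340,90:290,::-1],None,fx=3,fy=3,interpolation=cv2.INTER_CUBIC))
hsv=cv2.cvtColor(c["frame"],cv2.COLOR_RGB2HSV); P=cloud(c)
m=(hsv[...,2]>110)&(hsv[...,1]<60)&(P[...,2]>.12)&(P[...,2]<.18)&(P[...,0]>.49)&(P[...,0]<.65)&(abs(P[...,1]+.18)<.06)
Q=P[m]; A=np.c_[Q[:,:2],np.ones(len(Q))]; k=np.linalg.lstsq(A,Q[:,2],rcond=None)[0]; print(len(Q),k[:2],Q.min(0),Q.max(0))
```

```text
t 8.75 pos [ 0.4566 -0.1819  0.3205] yaw 1.56 F [ 0.2  0.2 -0.9] grip 0.0432
 delta cm [-0.38  0.1   5.55]
 turn -0.001  delta at target yaw [-0.36  0.1   5.55]
1145 [-0.02576918  0.00304137] [ 0.49003445 -0.22120468  0.15703526] [ 0.61035485 -0.13609254  0.16922829]
```

View pics/scene6.png

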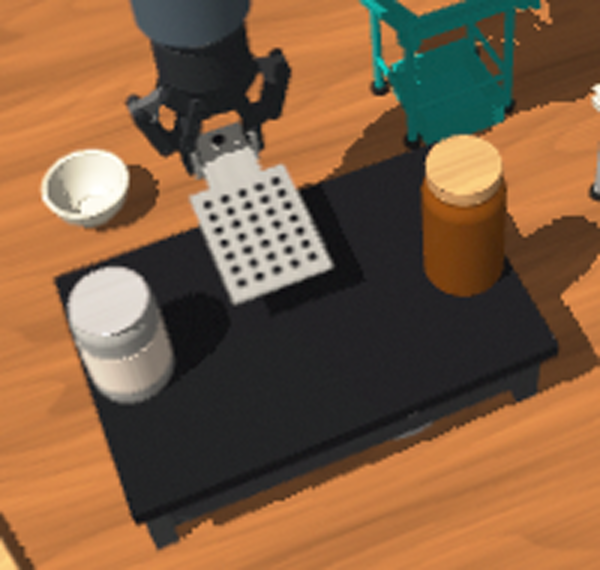

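The plate is held with only a 0.026 rad droop, so I'll carry it up, back and across. I go round the jar, then enter below the clamp bar from the low end.

Emit:
send_rows(targets=[[-0.5,0,-1.5,0,0.3],[-1,0,-2,0,0.3],[-1.5,0,-2,0,0.3],[-1.5,0,-2,0,0.3],[-1.5,-1,-2,0,0.3],[-1,-2,-0.5,0,0.3],[0,-2.5,0,0,0.3],[0,-3,0,0,0.3],[0,-3,0,0,0.3],[0,-3,0,0,0.3],[0,-3,0,0,0.3]])

```text
time: 9.72
ee_pos: [0.381, -0.0076, 0.4182]
eef_rot: [-3.141, -0.042, 0.003]
contact_force: [1.2, -0.1, -1.8]
grip_width: 0.0435
```

Run:
```python
from h import *
to(.385,.228,.42,-5.4)
```

```text
t 9.72 pos [ 0.381  -0.0076  0.4182] yaw 1.54 F [ 1.2 -0.1 -1.8] grip 0.0435
 delta cm [  1.03 -23.54  -0.18]
 turn 0.121  delta at target yaw [ -1.82 -23.49  -0.18]
```

Emit:
send_rows(targets=[[0,-3,0,0.03,0.3],[0,-3,0,0.03,0.3],[0,-3,0,0.03,0.3],[0,-3,0,0.03,0.3],[-0.3,-3,0,0,0.3],[-0.3,-3,0,0,0.3],[-0.3,-2.5,0,0,0.3],[0,-1.5,0,0,0.3],[0,-0.5,0,0,0.3],[0,0,0,0,0.3]])

```text
time: 10.55
ee_pos: [0.3846, 0.2171, 0.4182]
eef_rot: [3.137, -0.144, -0.002]
contact_force: [-0.7, -0.4, -2.7]
grip_width: 0.0437
```

Run:
```python
from h import *
from station import viewer
to(.456,.2215,.36,-5.4)
for n in("scene","top"):
    c=viewer.capture(n); np.savez(f"{n}7.npz",**c)
    x,y,w,h=(220,90,200,190) if n=="scene" else (110,90,190,190)
    cv2.imwrite(f"pics/{n}7.png",cv2.resize(c["frame"][y:y+h,x:x+w,::-1],None,fx=3,fy=3,interpolation=cv2.INTER_CUBIC))
```

```text
t 10.55 pos [0.3846 0.2171 0.4182] yaw -5.25 F [-0.7 -0.4 -2.7] grip 0.0437
 delta cm [ 7.08 -1.1   5.81]
 turn 0.003  delta at target yaw [ 7.06 -1.11  5.82]
```

View pics/scene7.png

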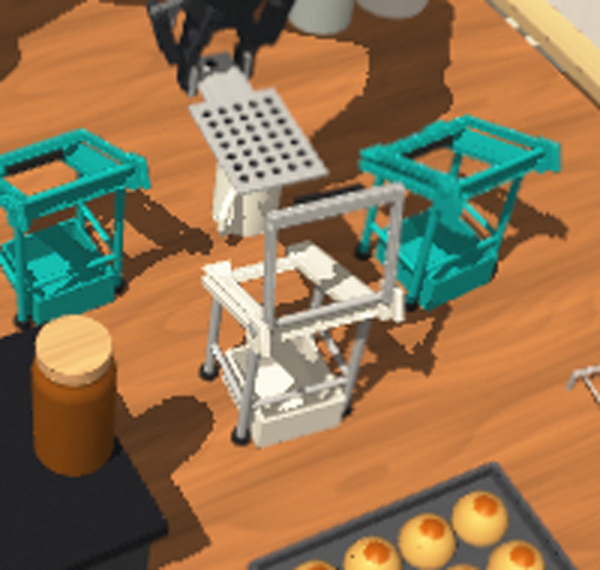

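View pics/top7.png

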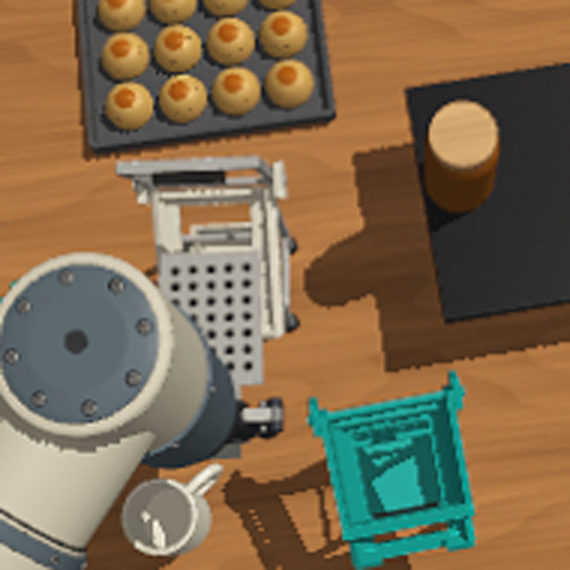

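The scene crop shows the plate level in front of the white stand (stand at 310,290). In the top crop it is lined up with the bed. The mug at (165,515) may be near the low end, so I'll check that.

Run:
```python
from h import *
c=load("top0.npz"); print("mug",onz(c,[(163,261)],.085))
P=cloud(load("top7.npz")); c=load("top7.npz"); hsv=cv2.cvtColor(c["frame"],cv2.COLOR_RGB2HSV)
m=(hsv[...,2]>110)&(hsv[...,1]<60)&(P[...,2]>.22)&(P[...,2]<.29)&(P[...,0]>.44)&(P[...,0]<.56)&(abs(P[...,1]-.215)<.06)
Q=P[m]; A=np.c_[Q[:,:2]-[.5,.215],np.ones(len(Q))]; k=np.linalg.lstsq(A,Q[:,2],rcond=None)[0]; print(len(Q),k,Q.min(0),Q.max(0))
r=cv2.minAreaRect((Q[:,:2]*1000).astype(np.float32)); print(r)
# scene rays at plate level
c=load("scene7.npz"); P=cloud(c);hsv=cv2.cvtColor(c["frame"],cv2.COLOR_RGB2HSV)
m=(hsv[...,2]>100)&(hsv[...,1]<60)&(P[...,2]>.22)&(P[...,2]<.29)&(P[...,0]>.42)&(P[...,0]<.57)&(abs(P[...,1]-.215)<.06)
Q=P[m];A=np.c_[Q[:,:2]-[.5,.215],np.ones(len(Q))]; k=np.linalg.lstsq(A,Q[:,2],rcond=None)[0]; print(len(Q),k,Q.min(0),Q.max(0))
r=cv2.minAreaRect((Q[:,:2]*1000).astype(np.float32)); print(r)
```

```text
mug [[0.3341117  0.30140807 0.085     ]]
798 [-0.03432765  0.00239291  0.26087707] [0.44009837 0.16092533 0.25385407] [0.53981509 0.24506112 0.26783038]
((489.43609619140625, 206.51876831054688), (82.52942657470703, 93.78247833251953), 83.6998291015625)
883 [-0.03682072  0.00119065  0.26008929] [0.42004411 0.16143298 0.25478973] [0.53843654 0.25319326 0.26664346]
((477.62445068359375, 208.73965454101562), (85.50495147705078, 117.33887481689453), 85.04618835449219)
```

Emit:
send_rows(targets=[[0,-0.5,1.5,0,0.3],[0,-0.6,2,0,0.3],[0,0,1.5,0,0.3],[0,0,0.8,0,0.3],[1,0,0,0,0.3],[1.5,0,0,0,0.3],[1.5,0,0,0,0.3],[1.5,0,0,0,0.3],[1,0,0,0,0.3],[0.4,0,0,0,0.3],[0,0,0,0,0.3]])

```text
time: 11.57
ee_pos: [0.4552, 0.2205, 0.3614]
eef_rot: [3.138, -0.148, 0.0]
contact_force: [-0.0, -0.3, -1.8]
grip_width: 0.0436
```

Run:
```python
from h import *
from station import viewer
to(.456,.2215,.33,-5.4)
for n in("scene","top"):
    c=viewer.capture(n); np.savez(f"{n}8.npz",**c)
    x,y,w,h=(260,120,120,120) if n=="scene" else (120,110,120,120)
    cv2.imwrite(f"pics/{n}8.png",cv2.resize(c["frame"][y:y+h,x:x+w,::-1],None,fx=4.8,fy=4.8,interpolation=cv2.INTER_CUBIC))
```

```text
t 11.57 pos [0.4552 0.2205 0.3614] yaw -5.4 F [-0.  -0.3 -1.8] grip 0.0436
 delta cm [ 0.07 -0.1   3.14]
 turn -0.0  delta at target yaw [ 0.07 -0.1   3.14]
```

View pics/scene8.png

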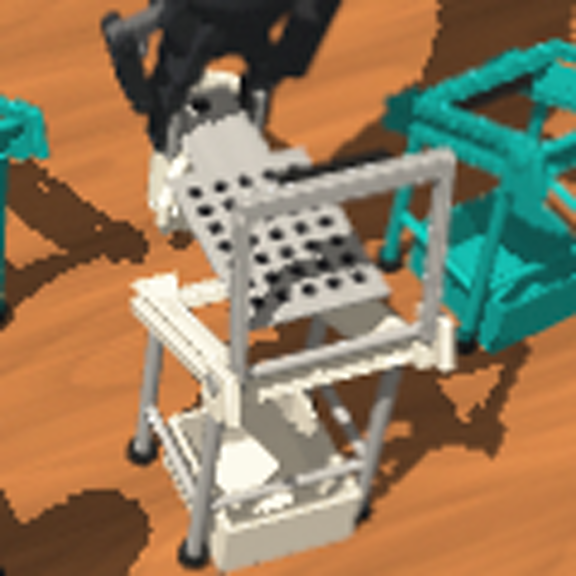

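View pics/top8.png

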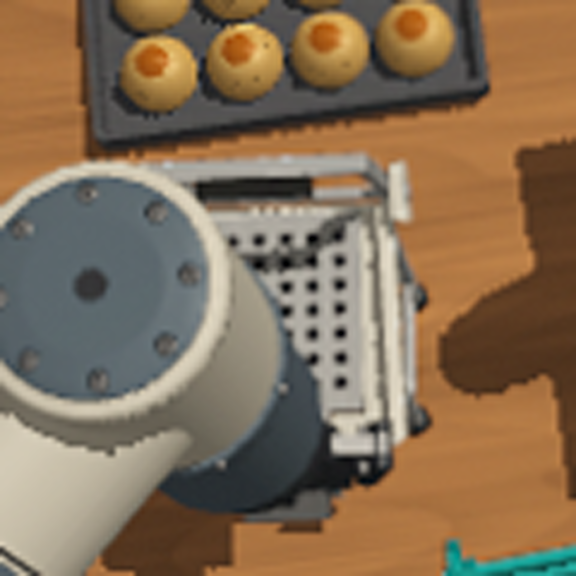

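Both views show the plate inside the clamp arms, above the bed, with its upper end just short of the hinge bar. I'll lower it to first contact.

Emit:
send_rows(targets=[[0,-0.1,1,0,0.3],[0,0,1,0,0.3],[0,0,0.8,0,0.3],[0,0,0.4,0,0.3],[0,0,0,0,0.3]])

```text
time: 12.08
ee_pos: [0.4538, 0.2219, 0.3275]
eef_rot: [3.136, -0.145, -0.004]
contact_force: [0.2, -0.1, -2.5]
grip_width: 0.0435
```

Emit:
send_rows(targets=[[0,0,0.3,0,0.3],[0,0,0.3,0,0.3],[0,0,0.3,0,0.3],[0,0,0,0,0.3]])

```text
time: 12.42
ee_pos: [0.4543, 0.222, 0.3198]
eef_rot: [3.138, -0.146, -0.001]
contact_force: [-1.5, -0.4, -0.5]
grip_width: 0.0437
```

Run:
```python
from h import *
from station import viewer
to(.456,.2215,.31,-5.4)
c=viewer.capture("scene"); np.savez("scene9.npz",**c)
x,y,w,h=(260,120,120,120)
cv2.imwrite("pics/scene9.png",cv2.resize(c["frame"][y:y+h,x:x+w,::-1],None,fx=4.8,fy=4.8,interpolation=cv2.INTER_CUBIC))
```

```text
t 12.42 pos [0.4543 0.222  0.3198] yaw -5.32 F [-1.5 -0.4 -0.5] grip 0.0437
 delta cm [0.17 0.04 0.98]
 turn 0.001  delta at target yaw [0.17 0.04 0.98]
```

View pics/scene9.png

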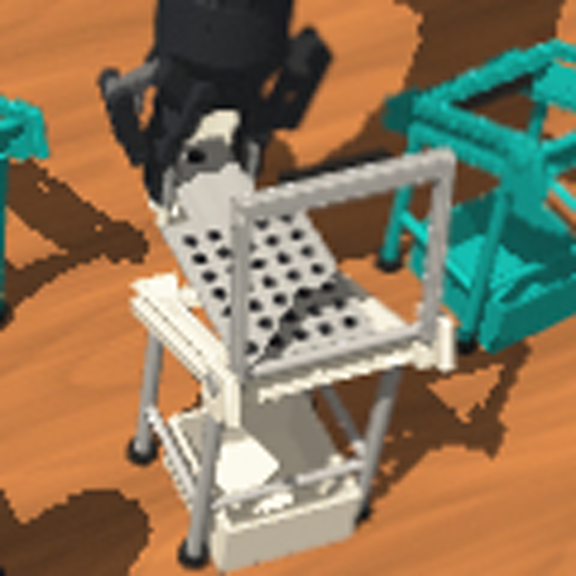

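First contact at the upper end. I'll swing the tab down along the arc about that end, watching the force.

Emit:
send_rows(targets=[[0,0,0.4,0,0.3],[0,0,0.4,0,0.3],[0.1,0,0.4,0,0.3],[0.05,0,0.4,0,0.3],[0.05,0,0.4,0,0.3],[0,0,0,0,0.3]])

```text
time: 12.97
ee_pos: [0.4563, 0.2218, 0.2992]
eef_rot: [3.138, -0.146, -0.001]
contact_force: [-2.3, 0.3, 0.6]
grip_width: 0.0435
```

Run:
```python
from h import *
from station import viewer
to(.4695,.2202,.2574,-5.4)
c=viewer.capture("scene"); np.savez("scene10.npz",**c)
x,y,w,h=(260,120,120,120)
cv2.imwrite("pics/scene10.png",cv2.resize(c["frame"][y:y+h,x:x+w,::-1],None,fx=4.8,fy=4.8,interpolation=cv2.INTER_CUBIC))
```

```text
t 12.97 pos [0.4563 0.2218 0.2992] yaw -5.31 F [-2.3  0.3  0.6] grip 0.0435
 delta cm [1.33 0.03 4.18]
 turn 0.002  delta at target yaw [1.33 0.04 4.18]
```

View pics/scene10.png

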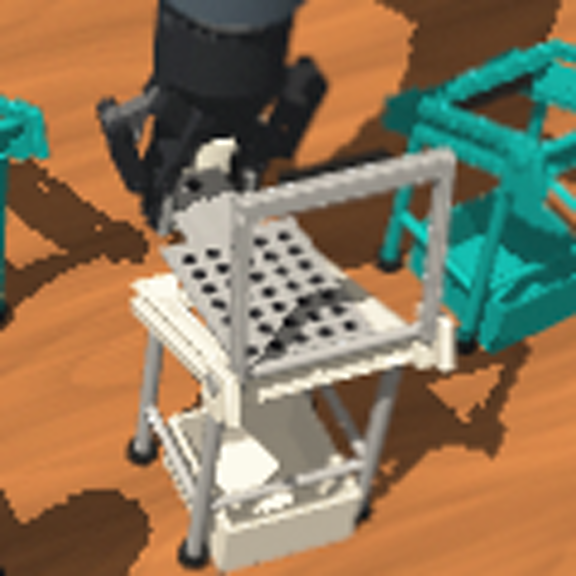

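Emit:
send_rows(targets=[[0.1,0,0.5,0,0.3],[0.1,0,0.5,0,0.3],[0.15,0,0.5,0,0.3],[0.15,0,0.5,0,0.3],[0.2,0,0.5,0,0.3],[0,0,0,0,0.3]])

```text
time: 13.52
ee_pos: [0.4635, 0.221, 0.2739]
eef_rot: [3.137, -0.146, -0.002]
contact_force: [-2.9, -0.0, -0.1]
grip_width: 0.0434
```

Run:
```python
from h import *
from station import viewer
to(.4695,.2202,.2574,-5.4)
for n in("scene","top"):
    c=viewer.capture(n); np.savez(f"{n}11.npz",**c)
    x,y,w,h=(260,120,120,120) if n=="scene" else (120,110,120,120)
    cv2.imwrite(f"pics/{n}11.png",cv2.resize(c["frame"][y:y+h,x:x+w,::-1],None,fx=4.8,fy=4.8,interpolation=cv2.INTER_CUBIC))
```

```text
t 13.52 pos [0.4635 0.221  0.2739] yaw -5.33 F [-2.9 -0.  -0.1] grip 0.0434
 delta cm [0.6  0.02 1.65]
 turn 0.001  delta at target yaw [0.6  0.02 1.65]
```

View pics/scene11.png

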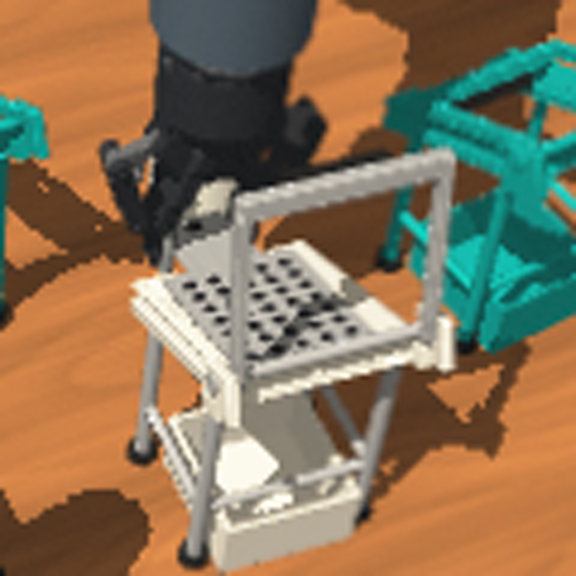

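View pics/top11.png

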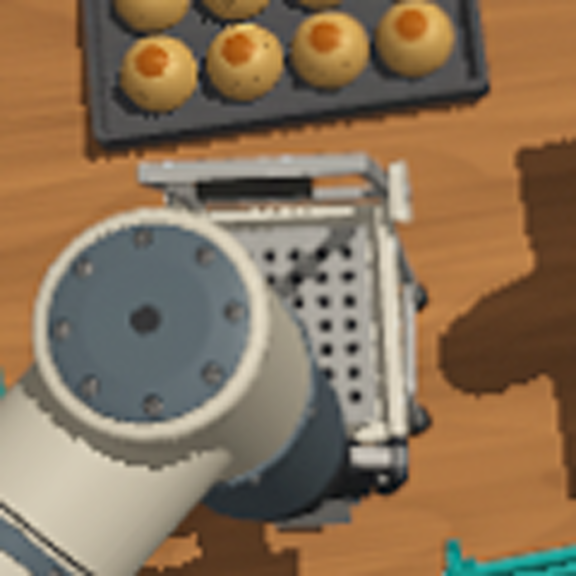

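Emit:
send_rows(targets=[[0.2,0,0.5,0,0.3],[0.2,0,0.5,0,0.3],[0.15,0,0.4,0,0.3],[0,0,0,0,0.3]])

```text
time: 13.95
ee_pos: [0.4691, 0.2207, 0.2604]
eef_rot: [3.138, -0.146, -0.0]
contact_force: [-1.7, 0.4, 0.4]
grip_width: 0.0436
```

Emit:
send_rows(targets=[[0.05,0,0.2,0,0.3],[0,0,0.2,0,0.3],[0,0,0,0,0.3]])

```text
time: 14.2
ee_pos: [0.4695, 0.2207, 0.2585]
eef_rot: [-3.138, 0.145, -0.002]
contact_force: [-5.1, -1.5, 9.9]
grip_width: 0.0434
```

Run:
```python
from h import *
from station import viewer
to(.4695,.2202,.2574,-5.4)
for n in("scene","top"):
    c=viewer.capture(n); np.savez(f"{n}12.npz",**c)
    x,y,w,h=(260,120,120,120) if n=="scene" else (120,110,120,120)
    cv2.imwrite(f"pics/{n}12.png",cv2.resize(c["frame"][y:y+h,x:x+w,::-1],None,fx=4.8,fy=4.8,interpolation=cv2.INTER_CUBIC))
R,o=frame(np.radians(-5.4),[.556,.212,.140]); c=load("scene12.npz"); P=cloud(c).reshape(-1,3); S=(P-o)@R*1000
for a in range(-100,60,15):
    s=S[(abs(S[:,0]-a)<7)&(abs(S[:,1])<(30 if a>-60 else 15))&(abs(S[:,2])<40)]; print(a,len(s),np.median(s[:,2]).round(1) if len(s) else None)
```

```text
t 14.2 pos [0.4695 0.2207 0.2585] yaw -5.29 F [-5.1 -1.5  9.9] grip 0.0434
 delta cm [0.   0.05 0.11]
 turn 0.002  delta at target yaw [0.   0.05 0.11]
-100 23 3.0
-85 22 2.4
-70 16 2.6
-55 38 2.0
-40 33 2.2
-25 39 2.3
-10 40 2.5
5 38 2.8
20 43 2.7
35 53 2.6
50 19 2.7
```

View pics/scene12.png

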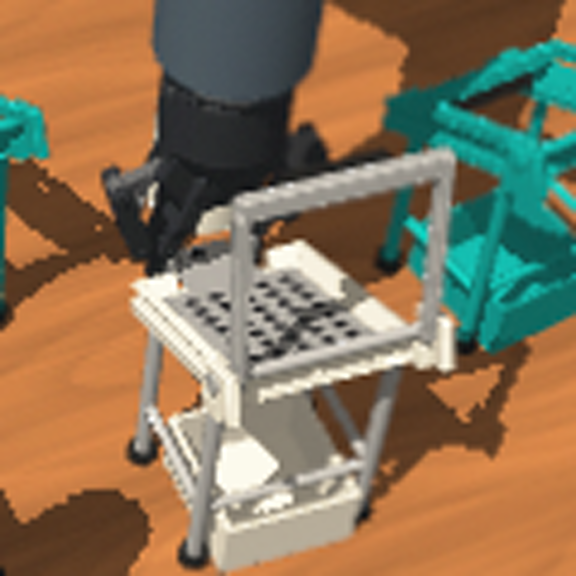

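The plate surface reads 2 to 3 mm above the floor along its whole length (2.5 mm nominal), so it lies flat in the bed. I'll release it and go straight up.

Emit:
send_rows(targets=[[0,0,0,0,0.5],[0,0,0,0,0.6],[0,0,0,0,0.75],[0,0,0,0,0.9],[0,0,0,0,1],[0,0,-1,0,1],[0,0,-2.5,0,1],[-0.5,0,-3.5,0,1],[-0.5,0,-4,0,1],[-0.5,0,-4,0,0.5],[-0.5,0,-3.5,0,0],[0,0,0,0,0]])

```text
time: 15.3
ee_pos: [0.4496, 0.2222, 0.4514]
eef_rot: [-3.13, 0.145, -0.02]
contact_force: [0.7, 0.2, 1.3]
grip_width: 0.0516
```

Run:
```python
from h import *
from station import viewer
to(.4695,.2202,.2574,-5.4)
for n in("scene","top"):
    c=viewer.capture(n); np.savez(f"{n}13.npz",**c)
    x,y,w,h=(260,120,120,120) if n=="scene" else (120,110,120,120)
    cv2.imwrite(f"pics/{n}13.png",cv2.resize(c["frame"][y:y+h,x:x+w,::-1],None,fx=4.8,fy=4.8,interpolation=cv2.INTER_CUBIC))
    R,o=frame(np.radians(-5.4),[.556,.212,.140]); P=cloud(c).reshape(-1,3); S=(P-o)@R*1000
    print([(a,len(s),np.median(s[:,2]).round(1) if len(s) else None) for a in range(-110,60,20) for s in [S[(abs(S[:,0]-a)<7)&(abs(S[:,1])<(30 if a>-60 else 15))&(abs(S[:,2])<40)]]])
    s=S[(abs(S[:,1])<28)&(abs(S[:,2])<8)&(S[:,0]>-150)&(S[:,0]<-60)]; print("tab end x",np.sort(s[:,0])[:4],"tab y",s[s[:,0]<-75,1].min(),s[s[:,0]<-75,1].max())
    T=S[(S[:,0]>20)&(S[:,0]<140)&(abs(S[:,1])<70)&(S[:,2]>40)&(S[:,2]<160)]; b=T[T[:,2]>110]; print("bar",len(b),b.min(0).round(),b.max(0).round())
```

```text
t 15.3 pos [0.4496 0.2222 0.4514] yaw -5.29 F [0.7 0.2 1.3] grip 0.0516
 delta cm [ 1.76  0.18 19.42]
 turn 0.002  delta at target yaw [2.00e+00 1.00e-02 1.94e+01]
[(-110, 19, np.float64(2.6)), (-90, 21, np.float64(2.4)), (-70, 15, np.float64(1.9)), (-50, 32, np.float64(2.4)), (-30, 38, np.float64(2.7)), (-10, 36, np.float64(2.6)), (10, 45, np.float64(2.4)), (30, 46, np.float64(2.2)), (50, 15, np.float64(3.0))]
tab end x [-120.65290709 -119.79325623 -119.29938895 -119.22690659] tab y -22.30894329623287 24.297568212540497
bar 365 [ 86. -60. 111.] [113.  62. 129.]
[(-110, 49, np.float64(2.6)), (-90, 27, np.float64(1.8)), (-70, 0, None), (-50, 11, np.float64(2.4)), (-30, 68, np.float64(2.7)), (-10, 80, np.float64(3.1)), (10, 92, np.float64(2.7)), (30, 107, np.float64(2.7)), (50, 98, np.float64(2.3))]
tab end x [-120.0696536  -119.96955022 -119.86289318 -119.82619841] tab y -21.051721554144844 22.050695606441597
bar 291 [ 86. -58. 115.] [109.  48. 132.]
```

View pics/scene13.png

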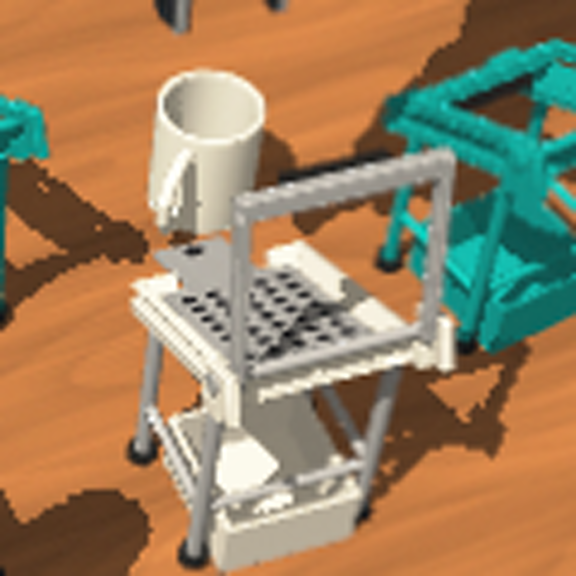

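View pics/top13.png

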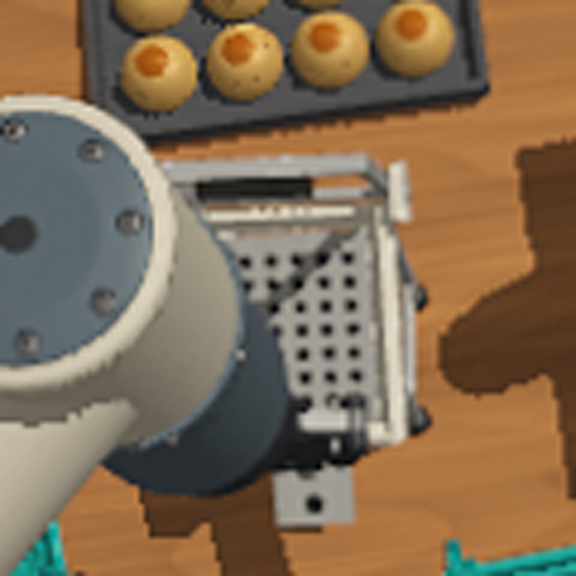

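Both views show the plate flat in the bed, the tab through the gap, and the surface at 2 to 3 mm. The tab end is about 2 mm down-slope, in line with the bed play. The clamp bar spans 235 to 450, 190 in the scene crop. Now I'll close the jaws and go over and behind the bar.

Emit:
send_rows(targets=[[0,0,-3,0,0],[0,0,-2.5,0,0],[2,0,0,0,0],[3,0,0,0,0],[3,0,0,0,0],[3,0,0,0,0],[3,0,0,0,0],[3,0,0,0,0],[2,0,0,0,0],[0,0,0,0,0]])

```text
time: 16.23
ee_pos: [0.6422, 0.2045, 0.4921]
eef_rot: [3.134, -0.149, -0.01]
contact_force: [0.8, 1.7, -1.3]
grip_width: -0.0001
```

Run:
```python
from h import *
to(.6406,.204,.459,-5.4)
```

```text
t 16.23 pos [0.6422 0.2045 0.4921] yaw -5.46 F [ 0.8  1.7 -1.3] grip -0.0001
 delta cm [-0.13  0.05  3.31]
 turn -0.001  delta at target yaw [-0.15  0.06  3.31]
```

Emit:
send_rows(targets=[[0,0,1.5,0,0],[0,0,1.3,0,0],[0,0,0.5,0,0],[-0.1,0,0,0,0]])

```text
time: 16.57
ee_pos: [0.6374, 0.2051, 0.4619]
eef_rot: [3.136, -0.145, -0.007]
contact_force: [-0.0, 0.2, -0.8]
grip_width: 0.0
```

Run:
```python
from h import *
from station import viewer
to(.6406,.204,.459,-5.4)
for n in("scene",):
    c=viewer.capture(n); np.savez(f"{n}14.npz",**c)
    x,y,w,h=(260,100,120,120)
    cv2.imwrite(f"pics/{n}14.png",cv2.resize(c["frame"][y:y+h,x:x+w,::-1],None,fx=4.8,fy=4.8,interpolation=cv2.INTER_CUBIC))
```

```text
t 16.57 pos [0.6374 0.2051 0.4619] yaw -5.31 F [-0.   0.2 -0.8] grip 0.0
 delta cm [0.33 0.08 0.29]
 turn 0.002  delta at target yaw [0.33 0.08 0.29]
```

View pics/scene14.png

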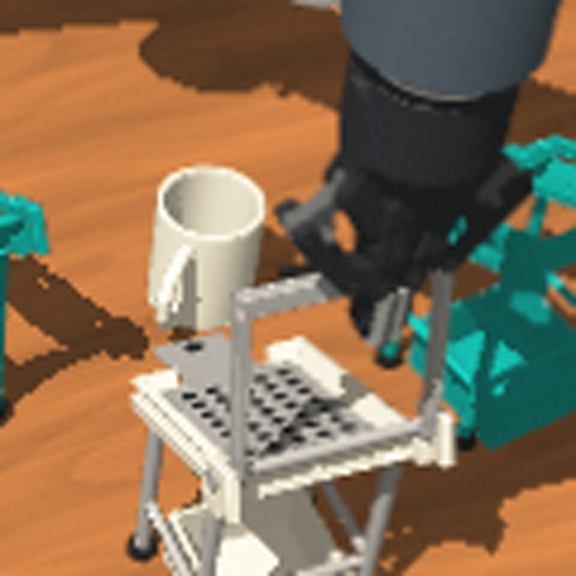

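The closed fingertips hang behind the bar, at (385,320) in the crop, midway between the arms. I'll begin pushing.

Emit:
send_rows(targets=[[-0.7,0,0.3,0,0],[-0.7,0,0,0,0],[-0.7,0,0,0,0],[-0.7,0,0,0,0],[-0.7,0,0.1,0,0],[-0.7,0,0.1,0,0],[-0.8,0,0.2,0,0],[0,0,0,0,0]])

```text
time: 17.28
ee_pos: [0.5864, 0.2097, 0.458]
eef_rot: [-3.138, 0.144, -0.001]
contact_force: [0.5, -0.5, 1.2]
grip_width: 0.0
```

```bash
cat >> h.py <<'E'
def look(n,i,roi):
    from station import viewer
    c=viewer.capture(n); np.savez(f"{n}{i}.npz",**c); x,y,w,h=roi
    cv2.imwrite(f"pics/{n}{i}.png",cv2.resize(c["frame"][y:y+h,x:x+w,::-1],None,fx=4.8,fy=4.8,interpolation=cv2.INTER_CUBIC)); return c
def hz():
    s,R,w=st(); d=s["ee_pos"]-[.556,.212,0]; print("h",(d[0]*.9956-d[1]*.0941).round(4),"lat",(d[0]*.0941+d[1]*.9956).round(4),"tip z",(d[2]-.173).round(4),"F",s["contact_force"].round(1),"yaw",w.round(2),"t",s["time"])
E
python3 - <<'E'
from h import *
hz(); look("scene",15,(260,100,120,120))
E
```

```text
h 0.0305 lat 0.0006 tip z 0.285 F [ 0.5 -0.5  1.2] yaw -5.27 t 17.2833
```

View pics/scene15.png

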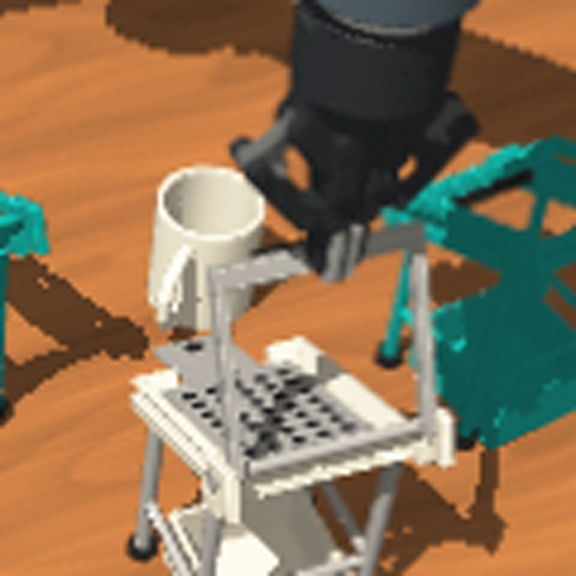

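The bar is moving forward with the fingertip, which is at (335,275) right on the bar. Continue along the arc.

Emit:
send_rows(targets=[[-0.6,0,0.2,0,0],[-0.6,0,0.3,0,0],[-0.6,0,0.4,0,0],[-0.6,0,0.5,0,0],[0,0,0,0,0]])

```text
time: 17.75
ee_pos: [0.5631, 0.2119, 0.4427]
eef_rot: [3.138, -0.145, -0.002]
contact_force: [0.4, 0.1, -0.9]
grip_width: 0.0
```

Run:
```python
from h import *
hz(); look("scene",16,(260,100,120,120))
```

```text
h 0.0071 lat 0.0006 tip z 0.2697 F [ 0.4  0.1 -0.9] yaw -5.3 t 17.75
```

View pics/scene16.png

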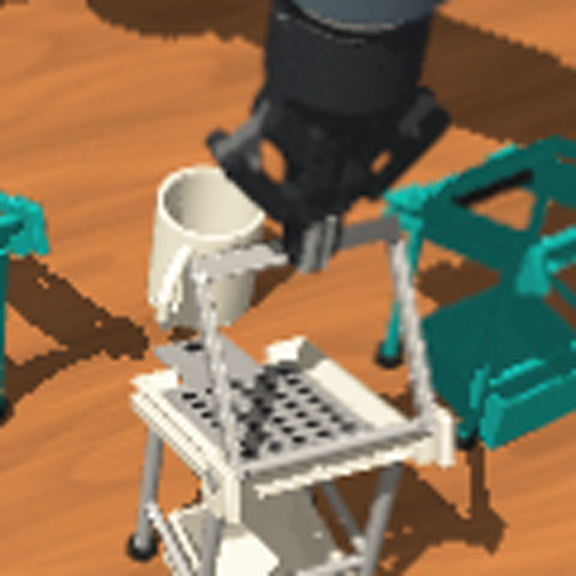

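The bar keeps turning forward and down under the tip (315,260). Next stretch.

Emit:
send_rows(targets=[[-0.5,0,0.4,0,0],[-0.5,0,0.5,0,0],[-0.5,0,0.6,0,0],[-0.5,0,0.7,0,0],[0,0,0,0,0]])

```text
time: 18.22
ee_pos: [0.5433, 0.2138, 0.4201]
eef_rot: [3.138, -0.145, -0.003]
contact_force: [-0.0, 0.5, 0.5]
grip_width: -0.0004
```

Run:
```python
from h import *
hz(); c=look("scene",17,(260,100,120,120))
P=cloud(c).reshape(-1,3); f=cv2.cvtColor(c["frame"],cv2.COLOR_RGB2HSV).reshape(-1,3)
d=P-[.556,.212,0]; h=d[:,0]*.9956-d[:,1]*.0941; l=d[:,0]*.0941+d[:,1]*.9956
m=(f[:,1]<60)&(abs(l)<60)&(abs(l)>25)&(P[:,2]>.20)&(h<.02)&(h>-.08)
print(m.sum(),"bar h",np.percentile(h[m],[5,50,95]).round(4),"z",np.percentile(P[m,2],[5,50,95]).round(4))
```

```text
h -0.0128 lat 0.0006 tip z 0.2471 F [-0.   0.5  0.5] yaw -5.31 t 18.2167Traceback (most recent call last):
  File "<stdin>", line 6, in <module>
    return _quantile_unchecked(
        a, q, axis, out, overwrite_input, method, keepdims, weights)
    return _ureduce(a,
                    func=_quantile_ureduce_func,
    ...<5 lines>...
                    overwrite_input=overwrite_input,
                    method=method)
    r = func(a, **kwargs)
    result = _quantile(arr,
                       quantiles=q,
    ...<2 lines>...
                       out=out,
                       weights=wgt)
    slices_having_nans = np.isnan(arr[-1, ...])
                                  ~~~^^^^^^^^^
IndexError: index -1 is out of bounds for axis 0 with size 0
```

View pics/scene17.png

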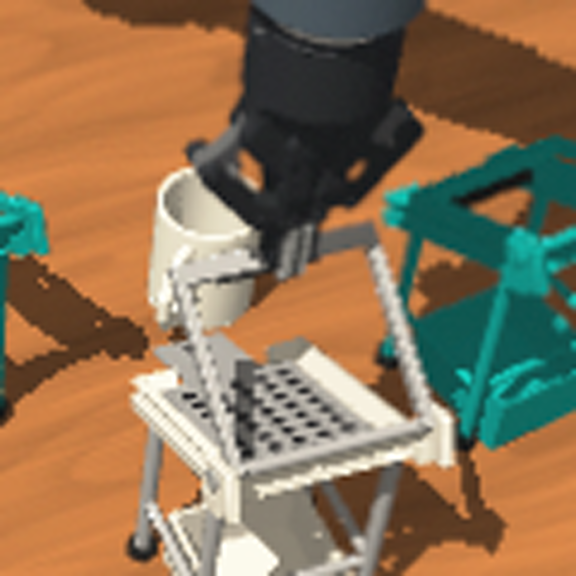

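Run:
```python
from h import *
c=load("scene17.npz")
P=cloud(c); d=P-[.556,.212,0]; h=d[...,0]*.9956-d[...,1]*.0941; l=d[...,0]*.0941+d[...,1]*.9956
# bar pixels: crop coords -> full
for (u,v) in [(200,272),(225,270),(345,240),(365,235),(290,270),(295,240)]:
    x,y=int(260+u/4.8),int(100+v/4.8); print((u,v),h[y,x].round(4),l[y,x].round(4),P[y,x,2].round(4),c["frame"][y,x])
x0=[(xx) for xx in (302,303,332,333,334)]
for x in x0:
    print(x,[(y,h[y,x].round(3),P[y,x,2].round(3)) for y in range(143,160)])
```

```text
(200, 272) -0.0259 -0.0428 0.2447 [215 208 197]
(225, 270) -0.0219 -0.0307 0.2448 [209 203 192]
(345, 240) -0.0251 0.0425 0.2418 [99 97 92]
(365, 235) -0.0223 0.0546 0.248 [98 96 92]
(290, 270) -0.002 -0.0018 0.2546 [113 112 106]
(295, 240) -0.0019 -0.002 0.2756 [113 112 106]
302 [(143, np.float64(-0.265), np.float64(0.045)), (144, np.float64(-0.258), np.float64(0.047)), (145, np.float64(-0.261), np.float64(0.04)), (146, np.float64(-0.258), np.float64(0.038)), (147, np.float64(-0.263), np.float64(0.028)), (148, np.float64(-0.262), np.float64(0.025)), (149, np.float64(-0.203), np.float64(0.082)), (150, np.float64(-0.201), np.float64(0.08)), (151, np.float64(-0.199), np.float64(0.078)), (152, np.float64(-0.202), np.float64(0.07)), (153, np.float64(-0.198), np.float64(0.07)), (154, np.float64(-0.026), np.float64(0.251)), (155, np.float64(-0.023), np.float64(0.251)), (156, np.float64(-0.026), np.float64(0.244)), (157, np.float64(-0.02), np.float64(0.247)), (158, np.float64(-0.019), np.float64(0.244)), (159, np.float64(-0.2), np.float64(0.041))]
303 [(143, np.float64(-0.259), np.float64(0
[... 2392 characters left out ...]
.float64(-0.002)), (145, np.float64(-0.266), np.float64(-0.001)), (146, np.float64(-0.03), np.float64(0.249)), (147, np.float64(-0.025), np.float64(0.251)), (148, np.float64(-0.024), np.float64(0.247)), (149, np.float64(-0.022), np.float64(0.246)), (150, np.float64(-0.019), np.float64(0.245)), (151, np.float64(-0.239), np.float64(-0.0)), (152, np.float64(-0.234), np.float64(0.0)), (153, np.float64(-0.23), np.float64(-0.001)), (154, np.float64(-0.224), np.float64(0.001)), (155, np.float64(-0.221), np.float64(-0.0)), (156, np.float64(-0.215), np.float64(0.002)), (157, np.float64(-0.212), np.float64(0.0)), (158, np.float64(-0.208), np.float64(0.0)), (159, np.float64(-0.202), np.float64(0.002))]
```

Depth puts the bar's outer face at h about -0.024, z 0.247, exactly under the tip corner. I'll hop the tip forward over the bar and press down.

Emit:
send_rows(targets=[[0,0,-0.7,0,0],[-0.9,0,0,0,0],[-0.9,0,0,0,0],[-0.3,0,0.5,0,0],[-0.2,0,0.6,0,0],[-0.2,0,0.6,0,0],[-0.1,0,0.6,0,0],[-0.1,0,0.6,0,0],[-0.1,0,0.6,0,0],[0,0,0,0,0]])

```text
time: 19.1
ee_pos: [0.5159, 0.2162, 0.3913]
eef_rot: [3.137, -0.146, -0.004]
contact_force: [0.1, -0.3, -0.4]
grip_width: -0.0004
```

Run:
```python
from h import *
hz(); c=look("scene",18,(260,100,120,120))
```

```text
h -0.0403 lat 0.0004 tip z 0.2183 F [ 0.1 -0.3 -0.4] yaw -5.32 t 19.1
```

View pics/scene18.png

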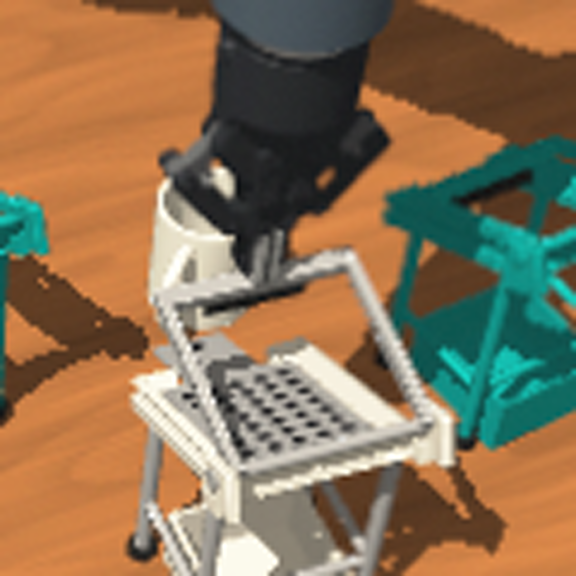

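The tip now sits on top of the bar (265,280), and the clamp has come past about 75°. I'll keep pressing down along the arc.

Emit:
send_rows(targets=[[-0.1,0,0.6,0,0],[0,0,0.7,0,0],[0,0,0.7,0,0],[0,0,0.7,0,0],[0,0,0.7,0,0],[0.05,0,0.7,0,0],[0.05,0,0.7,0,0],[0.05,0,0.5,0,0],[0,0,0,0,0]])

```text
time: 19.9
ee_pos: [0.5166, 0.2161, 0.3388]
eef_rot: [3.137, -0.146, -0.002]
contact_force: [-0.2, -0.3, -0.1]
grip_width: -0.0002
```

Run:
```python
from h import *
hz(); c=look("scene",19,(260,100,120,120))
```

```text
h -0.0396 lat 0.0004 tip z 0.1658 F [-0.2 -0.3 -0.1] yaw -5.33 t 19.9
```

View pics/scene19.png

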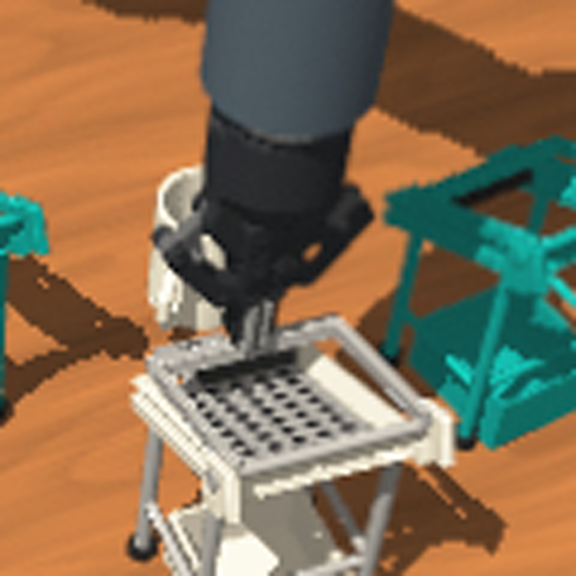

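Emit:
send_rows(targets=[[0.05,0,0.5,0,0],[0.1,0,0.4,0,0],[0.05,0,0.3,0,0],[0,0,0.2,0,0],[0,0,0,0,0]])

```text
time: 20.37
ee_pos: [0.5186, 0.216, 0.3257]
eef_rot: [3.138, -0.146, -0.001]
contact_force: [-0.4, 0.3, -0.1]
grip_width: 0.0001
```

Emit:
send_rows(targets=[[0,0,0.15,0,0],[0,0,0.15,0,0],[0,0,0,0,0]])

```text
time: 20.62
ee_pos: [0.5186, 0.216, 0.3245]
eef_rot: [-3.138, 0.145, -0.002]
contact_force: [-1.4, -1.2, 5.6]
grip_width: 0.0
```

Run:
```python
from h import *
hz(); c=look("scene",20,(260,100,120,120))
```

```text
h -0.0376 lat 0.0004 tip z 0.1515 F [-1.4 -1.2  5.6] yaw -5.29 t 20.6167
```

View pics/scene20.png

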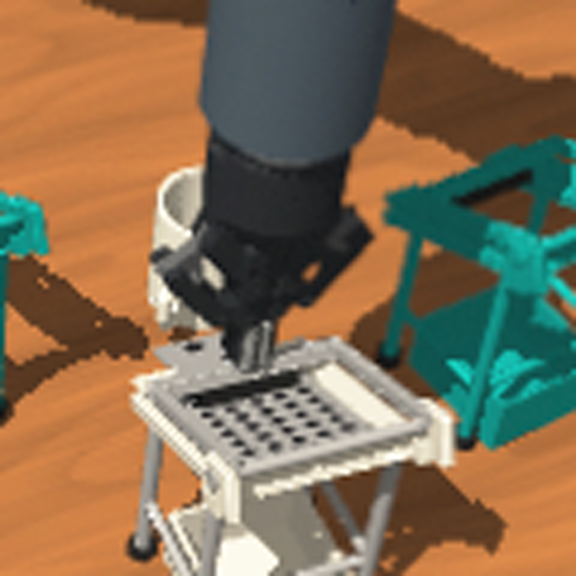

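Force rises at tip height 0.1515 m, where the shut clamp should be (0.151). I'll press a little more, then lift away.

Emit:
send_rows(targets=[[0,0,0.15,0,0],[0,0,0.1,0,0],[0,0,0,0,0],[0,0,0,0,0]])

```text
time: 21.0
ee_pos: [0.5184, 0.2159, 0.3241]
eef_rot: [-3.137, 0.144, -0.005]
contact_force: [-6.5, -1.3, 17.3]
grip_width: -0.0
```

Emit:
send_rows(targets=[[0,0,-0.5,0,0],[0,0,-2,0,0],[0,0,-3,0,0],[0,0,-4,0,0],[0,0,-4,0,0],[-3,0,0,0,0],[-3.5,0,0,0,0],[-3.5,0,0,0,0],[0,0,0,0,0]])

```text
time: 21.75
ee_pos: [0.415, 0.2249, 0.4565]
eef_rot: [-3.136, 0.142, 0.001]
contact_force: [-0.4, -0.3, 0.2]
grip_width: -0.0003
```

Run:
```python
from h import *
hz()
R,o=frame(np.radians(-5.4),[.556,.212,.140])
for n,roi in(("scene",(260,120,120,120)),("top",(120,110,120,120))):
    c=look(n,21,roi)
    cv2.imwrite(f"pics/{n}21f.png",cv2.resize(c["frame"][:,:,::-1],(800,600)))
    P=cloud(c).reshape(-1,3); S=(P-o)@R*1000
    b=S[(S[:,0]>-36)&(S[:,0]<-24)&(abs(S[:,1])<45)&(abs(S[:,2])<60)]; print(n,"bar top z (expect 23)",len(b),np.percentile(b[:,2],[25,50,75]).round(1))
    a=S[(abs(abs(S[:,1])-56.5)<3)&(S[:,0]>-20)&(S[:,0]<70)&(S[:,2]>5)&(S[:,2]<50)]; print("arm slope",np.polyfit(a[:,0],a[:,2],1).round(3))
    print([(q,len(s),np.median(s[:,2]).round(1) if len(s) else None) for q in (-110,-90,-70,-10,10,30,48) for s in [S[(abs(S[:,0]-q)<7)&(abs(S[:,1])<(30 if q>-60 else 15))&(abs(S[:,2])<40)]]])
    s=S[(abs(S[:,1])<28)&(abs(S[:,2])<8)&(S[:,0]>-150)&(S[:,0]<-60)]; print("tab end x",np.sort(s[:,0])[:4],"tab y",s[s[:,0]<-75,1].min(),s[s[:,0]<-75,1].max())
```

```text
h -0.1416 lat -0.0005 tip z 0.2835 F [-0.4 -0.3  0.2] yaw -5.19 t 21.75
scene bar top z (expect 23) 198 [ 7.5 16.  22.2]
arm slope [ 0.028 19.337]
[(-110, 20, np.float64(2.9)), (-90, 17, np.float64(2.2)), (-70, 0, None), (-10, 51, np.float64(2.6)), (10, 46, np.float64(2.3)), (30, 53, np.float64(2.6)), (48, 26, np.float64(2.7))]
tab end x [-121.72349628 -120.92761978 -120.6138076  -120.2843007 ] tab y -22.31229327141238 24.311683221388286
top bar top z (expect 23) 125 [20.6 22.8 24.4]
arm slope [1.2000e-02 2.2301e+01]
[(-110, 0, None), (-90, 13, np.float64(1.3)), (-70, 49, np.float64(2.9)), (-10, 106, np.float64(3.1)), (10, 105, np.float64(2.6)), (30, 108, np.float64(2.7)), (48, 100, np.float64(2.2))]
tab end x [-89.66010864 -88.11222791 -86.88599603 -85.91777675] tab y -21.80971877708833 15.526688266713723
```

View pics/scene21.png

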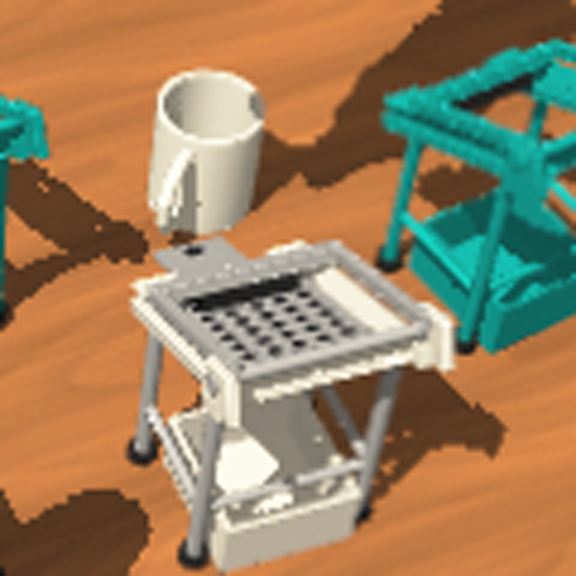

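View pics/scene21f.png

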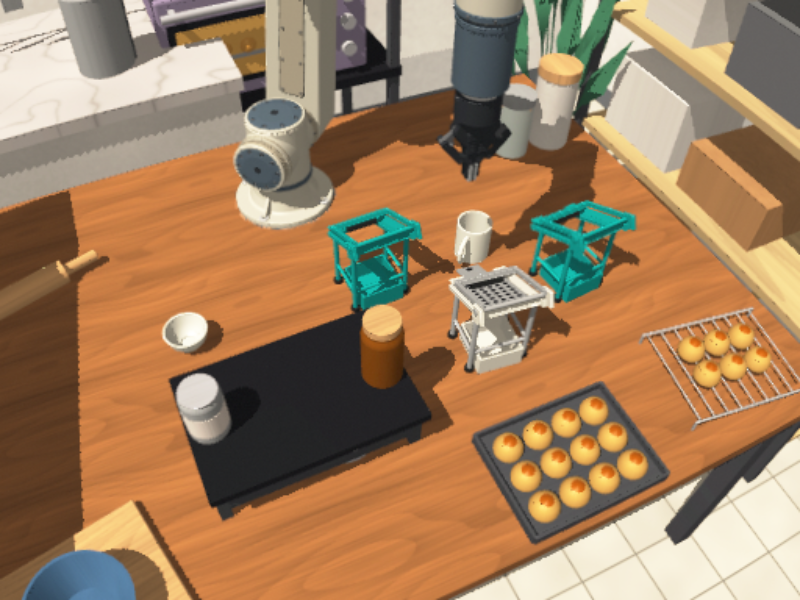

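The clamp lies shut on the plate: bar top 22.8 mm against 23 mm expected. The jar, canister, mug and bowl stand where they were, and the arm is clear. Handing in.

Run:
```python
from station import job
print(job.close_job())
```

```text
the job is handed in; nothing more can be done
None
```

The grater is ready and the job is handed in after about 22 s of the 72 s allowed. The plate is seated in the white stand's bed and the clamp is shut on it.

I pushed the plate from behind until about 48 mm of the 60 mm tab hung past the shelf edge, then gripped the tab by its sides. I carried the plate to the stand, set its upper end in the bed first and swung the tab down until it lay flat. With the jaws closed I then pushed the clamp round and pressed it down with about 17 N.

Last checks:
- **Plate:** its surface reads about 2 to 3 mm above the bed floor along its length, against 2.5 mm nominal. The tab passes through the gap between the stops.
- **Clamp:** in the top view the bar's top is 22.8 mm above the floor, against 23 mm when shut. The arms lie within about 0.01 to 0.03 rad of parallel to the bed.
- **Other things:** by eye, the jar, canister, mug and bowl stand where they were. The robot touches nothing.

Where the checks disagreed:
- **Tab end:** it measured 2 to 3 mm further down the slope than nominal. That is about the bed's free play plus the measuring error, so the plate probably rests against the lower stops.
- **Scene view:** its bar-height reading was mixed with the bar's side face (median 16 mm), so I relied on the top view. The top view's tab-end reading was also unusable, because the arm hid the tab there.

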